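Set up the block shaker for a run

TASK

Get the bench shaker ready and running: lift the grey transport insert out of the bay and lay it flat, same side up, in the white tray, then set the aluminium tube block fully home between the bay's stops, its tongue holding the brass part-present pin down. With the block home, stand every sample vial upright in a bore of its own, fully down, and only then push the run lever all the way over to its far (run) side; leave the beaker, bottle and tip box where they are.

Things in the scene. Friction and masses are not known exactly. Their poses are not given: they have to be found in the camera images.
- shaker: Bench block shaker: white fixed housing 150 mm (x) by 360 mm (y), flat deck 60 mm above the bench. Origin: centre of its underside, on the bench; x points away from the side with the dark display, y along it from the bay towards the pin and the lever, z up. The bay lies on its deck. Place and yaw vary.
- bay (a point): Bay centre on the deck; axes as the shaker. Home: block origin here, same yaw, tongue to +y over the pin. Steel stops 12 mm high, 8 mm thick, leave 2.5 mm play around the block: two 30 mm long on each long side, 85 mm either side of centre (open between them for fingers), one at the -y end, two at the +y end with a 38 mm gap for the tongue.
- pin (a joint): Travel of the spring-loaded part-present pin, m: 0 is up, 0.008 when the block is home on top of it (stop at 0.0095). The spring is weak (about 2 N); the block's own weight holds it down.
- pin_top (a point): Top of the part-present pin: a 12 mm brass pin that stands 8 mm above the deck, beyond the bay's +y end (119 mm from the bay centre), behind the gap between the two end stops.
- block: Aluminium tube block, about 0.7 kg, 60 mm wide (x), 208 mm long (y), 42 mm high, with four round bores in its top. At its +y end a tongue 28 mm wide, 28 mm long, 12 mm high sticks out at the bottom. Origin: centre of the underside of the 208 mm body (without tongue); z up. Grip it across its 60 mm width. Starts flat on the bench to the right; yaw varies.
- bore0 (a point): Centre of the floor of one of the four round bores in the block (47 mm wide, 30 mm deep from the block's top face); its z axis is the bore's axis, pointing up. Bores lie in a row along the block, 52 mm apart; bore0 is the farthest from the tongue. Any bore may take any vial.
- bore1 (a point): Centre of the floor of one of the four round bores in the block (47 mm wide, 30 mm deep from the block's top face); its z axis is the bore's axis, pointing up. Bores lie in a row along the block, 52 mm apart; bore0 is the farthest from the tongue. Any bore may take any vial.
- bore2 (a point): Centre of the floor of one of the four round bores in the block (47 mm wide, 30 mm deep from the block's top face); its z axis is the bore's axis, pointing up. Bores lie in a row along the block, 52 mm apart; bore0 is the farthest from the tongue. Any bore may take any vial.
- bore3 (a point): Centre of the floor of one of the four round bores in the block (47 mm wide, 30 mm deep from the block's top face); its z axis is the bore's axis, pointing up. Bores lie in a row along the block, 52 mm apart; bore0 is the farthest from the tongue. Any bore may take any vial.
- insert: Grey plastic transport insert, a bar 46 mm wide (x), 120 mm long (y), 36 mm high, about 0.2 kg, that sits loose in the bay at the start and does not reach the pin. Origin: centre of its underside.
- tray: Shallow white fixed tray on the left, 110 mm (x) by 180 mm (y) outside, rim 22 mm above the bench, walls 4 mm. Origin: centre of its underside. Its place and yaw vary.
- tray_in (a point): Centre of the tray's inner floor; axes as the tray's (y along its long side).
- vial0: Closed amber glass sample vial with a cap, 40 mm in diameter, 70 mm high (the cap is the top 18 mm, 39 mm across), about 0.12 kg, standing on the bench in front of the shaker. Origin: centre of its underside, z to the cap. All alike; three or four are present. In a bore its foot is 12 mm above the block's underside and 40 mm show above the block's top.
- vial1: Closed amber glass sample vial with a cap, 40 mm in diameter, 70 mm high (the cap is the top 18 mm, 39 mm across), about 0.12 kg, standing on the bench in front of the shaker. Origin: centre of its underside, z to the cap. All alike; three or four are present. In a bore its foot is 12 mm above the block's underside and 40 mm show above the block's top.
- vial2: Closed amber glass sample vial with a cap, 40 mm in diameter, 70 mm high (the cap is the top 18 mm, 39 mm across), about 0.12 kg, standing on the bench in front of the shaker. Origin: centre of its underside, z to the cap. All alike; three or four are present. In a bore its foot is 12 mm above the block's underside and 40 mm show above the block's top.
- vial3: Closed amber glass sample vial with a cap, 40 mm in diameter, 70 mm high (the cap is the top 18 mm, 39 mm across), about 0.12 kg, standing on the bench in front of the shaker. Origin: centre of its underside, z to the cap. All alike; three or four are present. In a bore its foot is 12 mm above the block's underside and 40 mm show above the block's top.
- run_lever (a joint): Angle of the shaker's run lever, rad: near 0 leaning towards the shaker's -x side (off), about 1.0 leaning fully to the +x side (run). Light friction; it stays where it is left.
- run_lever_tip (a point): Tip of the 80 mm long black run lever on the deck's +y end (170 mm from the bay centre, beyond the pin); it swings in the shaker's xz plane.
- tipbox: Bystander: red pipette-tip box, 120 x 85 x 75 mm, origin under its centre.
- beaker: Bystander: glass beaker, 72 mm wide, 90 mm high, origin under its centre.
- reagent: Bystander: reagent bottle with cap, 60 mm wide, 120 mm high, origin under its centre.
Not all that is in view belongs to the job. Of the things that look like the insert, the middle-sized one is meant.

How it is judged:
By the outcome, as a careful person would: the job done as asked, in the order asked, and still so for the second after the job is handed in, with the robot touching nothing.
Of vial0, vial1, vial2, vial3 only 3 to 4 are there at a start; the rules pass over those that are not, and their reading is None.
At some moment in a run one of vial0, vial1, vial2, vial3, block may be knocked a few centimetres aside while the robot is not near it.
Once in a run the grip may slacken for a moment while it holds something.
It also fails if it takes over 208 s, if anything falls off the work surface, if the arm or the gripper's body presses on something with over 40 N, if the wrist force passes 120 N, or if a joint passes its speed limit or range.

ROBOT

A 6-joint arm with a two-finger parallel gripper is mounted at the origin on the work surface. World frame = base frame: x ahead of the robot, y to its left, z up, the work surface at z = 0. Lengths are in m, angles in rad, forces in N, time in s.
With the tool pointing down it reaches from about 0.35 to 0.85 m from the base axis. Payload 8.1 kg.
Tool frame: the origin (TCP) lies at the very end of the fingers, on their centre line; the grasp point (between the pads) lies 19 mm behind it; z points along the fingers, y is the line along which they close (so a half turn about z gives the same grasp; the last joint's range is limited). The gripper opens to 85 mm and grips with 20 to 120 N. Pads are 22 mm wide; open, the fingers measure 114 mm over their backs; the gripper's body (76 mm by 85 mm) begins 54 mm behind the grasp point. The pads swing forward as they close: fully open they stand 13 mm farther back than shut.
Start: joints at [1.209, 0.13, 1.488, -0, 1.523, -0.085], TCP at [0.164, 0.577, 0.231] pointing down, gripper open.
Joint ranges: [-2.96, 2.96], [-0.89, 2.26], [0.02, 2.5], [-1.34, 4.48], [0, 2.73], [-2.66, 2.66]. Speed limits (rad/s): [2.39, 2.39, 2.79, 3.14, 3.14, 3.14].

INTERFACE

Orientations are given as a rotation vector (axis times angle).
In Python, from cell import env gives the robot as it stands. The module is installed in compiled form; this text tells all that it offers.
- The arm moves only by the shell command python3 -m inch 'ROWS' [FORCE]. ROWS is JSON, a list of rows, each a list of 7 numbers: the shift along the tool's x, y, z each as a share of 20 cm, from -1 to 1, then the turn, a rotation vector about the tool's x, y, z each as a share of 0.5 rad, from -1 to 1, then the opening in per cent of the stroke, from 0 (shut) to 100 (fully open). A call has 1 to 20 rows; each row is the pose to reach, as a shift and turn from the pose commanded when the call began, along the tool's axes at that moment; what a row does not reach only later rows make up. A row lasts 1/12 s, in which the tool goes at most 41.7 mm and 7.16 degrees, less where a joint would pass 70% of its speed; a pose out of reach is approached as far as the arm can. A call with a number of a shift or a turn outside -1 to 1 is refused whole. A call with a gripper value outside its range is refused whole. The fingers move at their own pace and stop on an object; FORCE is the grip in N (left out, the last holds). Time passes only in rows, so rows that repeat a pose let the fingers close. It gives the time, the measured TCP pose, the force, the opening and the grip force at its end, in the units of the state.
- env.read_state(): the state, without advancing time (a new reading comes with each control period).
- env.camera(name): name is "scene" or "top"; returns a dict with "frame" (384x512x3 uint8, red, green, blue), "mtx" (3x3 intrinsics, pixels), "D" ([k1, k2, p1, p2, k3] as OpenCV has them; the pictures are not rectified), "camera_from_world" (4x4, takes a point from world to camera coordinates). Camera axes: x right, y up, looking along -z (the intrinsics and any distortion apply to the point x, -y, -z); pixel columns grow to the right and rows downward; lengths in m; the calibration is good to about 2 mm. A picture is of the moment at which its call begins. There is no depth.
- env.finish_job(): hands the job in; it is judged then, once.
Trained networks look in a picture, given as the dict that the camera call returned (one of the last four; its "shot" number tells which), for a name from the list of things; names that differ only in an ending like _2 or _b are one class to them, and where a whole thing is asked for, a point or a joint stands for the part that bears it (a point fixed in the world has none). Each returns a list of dicts, best first, with "confidence" (0 to 1); they miss things now and then, are a little off and sometimes report something else, mostly with a low value. They report only what shows in the picture. A call takes as long as a camera call. They do not tell look-alikes from the thing itself.
- env.search_frame(picture, target): "position" ([column, row] as shares, 0 to 1, of the picture: columns of its width, rows of its height, amid what is visible of it).
The state is a dict: "time_s": time; "joint_positions": joint angles; "qvel": joint speeds; "joint_torque": joint torques, N m; "position": TCP position; "ee_rot": TCP orientation; "contact_force": force on the tool from outside, world axes, zero at the start; "wrist_torque": the same for the moment, N m; "grip_width": opening from 0.0 (shut) to 1.0 (fully open); "gripper_force": force on a finger pad.
Only numpy, scipy, OpenCV 4.12 (cv2) and the standard library are available. Lean on these libraries where they do the work, as an engineer would, in place of code of your own. Each camera call takes 0.05 s, during which the arm holds its last target. There are 200 camera calls.

## Working session

There is one attempt and no reset: what is moved stays moved. The work goes in short steps, Python scripts to look and compute and a shell command to move; the robot and the scene stay as the last step left them, time stands still between calls to the robot, and variables do not carry over. Pictures are saved under pics/ and viewed, at most 17 in all, crops included, and the job is handed in when it is done.

```bash
mkdir -p pics
cat > h.py <<'E'
import numpy as np, cv2
from cell import env
from scipy.spatial.transform import Rotation as R
def cam(n): return env.camera(n)
def save(p,f,box=None,s=1):
    im=p["frame"][:,:,::-1]
    if box: im=im[box[1]:box[3],box[0]:box[2]]
    if s!=1: im=cv2.resize(im,None,fx=s,fy=s,interpolation=cv2.INTER_CUBIC)
    cv2.imwrite("pics/"+f,im)
def world(p,uv,z):
    uv=np.array(uv,float).reshape(-1,1,2)
    n=cv2.undistortPoints(uv,np.array(p["mtx"]),np.array(p["D"])).reshape(-1,2)
    T=np.array(p["camera_from_world"]);Rm,t=T[:3,:3],T[:3,3]
    d=np.c_[n[:,0],-n[:,1],-np.ones(len(n))]@Rm
    o=-Rm.T@t
    return o+d*((z-o[2])/d[:,2])[:,None]
def pix(p,X):
    T=np.array(p["camera_from_world"]);X=np.atleast_2d(X)
    c=X@T[:3,:3].T+T[:3,3]; c=c*[1,-1,-1]
    return cv2.projectPoints(c,np.zeros(3),np.zeros(3),np.array(p["mtx"]),np.array(p["D"]))[0].reshape(-1,2)
def find(p,t):
    return [(round(r["confidence"],2),np.round(np.array(r["position"])*[512,384],1).tolist()) for r in env.search_frame(p,t)]
def st():
    s=env.read_state()
    print({k:np.round(s[k],4).tolist() for k in ["time_s","position","ee_rot","joint_positions","contact_force","grip_width","gripper_force"]})
    return s
def go(x,y,z,yaw=None):
    """shift in tool-axes shares (20cm) and yaw turn share to reach world target with tool down; yaw=dir of tool y"""
    s=env.read_state(); Rm=R.from_rotvec(s["ee_rot"]).as_matrix()
    d=Rm.T@(np.array([x,y,z])-s["position"])
    print("shares",np.round(d/0.2,4))
    if yaw is not None:
        yx,yy=np.cos(yaw),np.sin(yaw)
        best=None
        for k in (1,-1):
            Y=np.array([yx,yy,0])*k; Z=np.array([0,0,-1.]); X=np.cross(Y,Z)
            rv=R.from_matrix(Rm.T@np.c_[X,Y,Z]).as_rotvec()
            print(" turn shares",np.round(rv/0.5,3),"q6",round(s["joint_positions"][5],2))
E
python3 - <<'E'
from h import *
s=st()
for n in("top","scene"):
    p=cam(n); save(p,n+"0.png",s=1.5)
    T=np.array(p["camera_from_world"]);print(n,"campos",-T[:3,:3].T@T[:3,3])
    for t in["shaker","block","insert","tray","vial0","tipbox","beaker","reagent","run_lever_tip","pin_top","bore0"]:
        print(t,find(p,t))
E
```

```text
{'time_s': 0.0, 'position': [0.1638, 0.5767, 0.2303], 'ee_rot': [-0.4334, -3.1112, 0.0027], 'joint_positions': [1.2086, 0.1312, 1.4892, -0.0, 1.523, -0.0854], 'contact_force': [0.8558, 0.6637, 0.9003], 'grip_width': 1.0022, 'gripper_force': 0.0}
top campos [0.30929864 0.01264183 1.21059206]
shaker [(0.67, [221.4, 153.9])]
block [(0.82, [353.8, 158.9])]
insert [(0.92, [237.9, 142.0]), (0.66, [256.7, 97.6]), (0.58, [136.3, 290.2])]
tray [(0.62, [154.1, 220.3])]
vial0 [(0.73, [217.7, 213.0]), (0.69, [285.2, 214.3]), (0.63, [252.0, 210.3]), (0.6, [310.3, 205.9])]
tipbox [(0.81, [309.1, 94.8])]
beaker [(0.62, [115.4, 167.7])]
reagent [(0.78, [213.3, 103.7]), (0.58, [223.7, 154.1]), (0.52, [250.8, 209.8])]
run_lever_tip [(0.73, [210.0, 103.3]), (0.6, [223.2, 153.0]), (0.53, [175.6, 146.3])]
pin_top [(0.28, [251.4, 211.5])]
bore0 [(0.94, [352.6, 161.1])]
scene campos [0.9191382  0.74314784 0.7516264 ]
shaker [(0.8, [233.9, 260.0]), (0.74, [295.7, 231.8]), (0.52, [192.7, 176.1])]
block [(0.82, [189.2, 172.5])]
insert [(0.75, [159.2, 248.9]), (0.67, [230.0, 227.2]), (0.65, [417.1, 266.3])]
tray []
vial0 [(0.88, [276.7, 207.8]), (0.75, [266.5, 190.5]), (0.7, [245.3, 180.7]), (0.67, [294.4, 233.2])]
tipbox []
beaker [(0.58, [318.9, 328.7])]
reagent [(0.73, [183.7, 274.9]), (0.56, [187.6, 173.7])]
run_lever_tip [(0.51, [262.2, 245.8]), (0.21, [191.1, 174.8]), (0.17, [234.0, 258.0])]
pin_top [(0.54, [191.9, 173.3])]
bore0 [(0.84, [190.7, 173.8]), (0.61, [245.1, 180.9])]
```

View pics/top0.png

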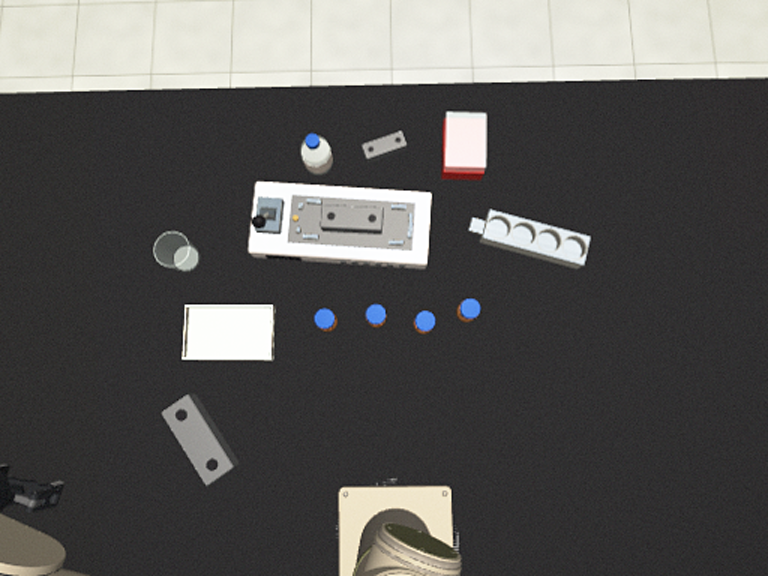

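View pics/scene0.png

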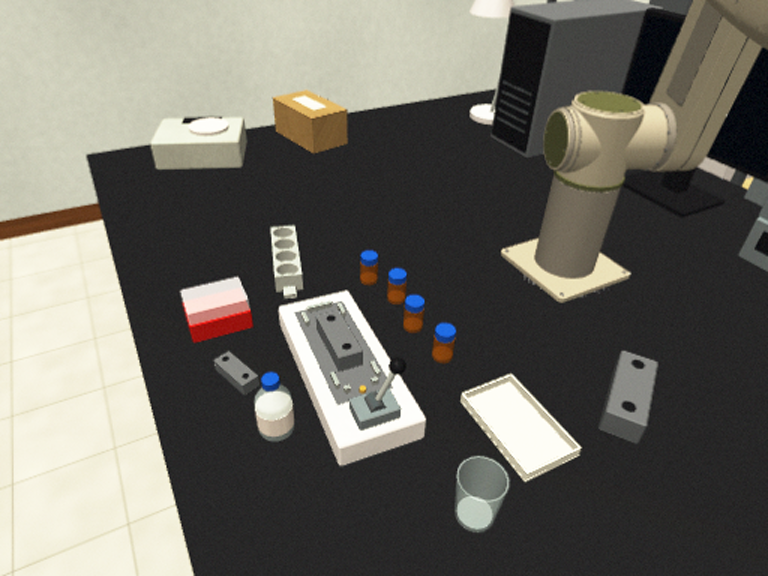

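Insert candidates (512-px top image): the bay one at (238,142), a small one at (257,98), a large one at (136,290). The bay one is middle-sized and sits in the bay, so it is the one meant. I'll confirm that in a crop and measure.

Run:
```python
from h import *
p=cam("top")
save(p,"c1.png",(160,112,294,186),5.9); save(p,"c2.png",(302,130,402,187),7)
# colour-based measures
hsv=cv2.cvtColor(p["frame"],cv2.COLOR_RGB2HSV)
def blobs(m,z,mn=20):
    n,l,s,c=cv2.connectedComponentsWithStats(m.astype(np.uint8))
    for i in range(1,n):
        if s[i,4]>mn:
            print(s[i].tolist(),np.round(c[i],1),np.round(world(p,c[i],z)[0],4))
m=(hsv[:,:,0]>100)&(hsv[:,:,0]<125)&(hsv[:,:,1]>130)&(hsv[:,:,2]>120)
print("caps z=.07");blobs(m,0.07)
def rect(m,x0,y0,x1,y1,z):
    k=np.zeros_like(m);k[y0:y1,x0:x1]=m[y0:y1,x0:x1]
    c=max(cv2.findContours(k.astype(np.uint8),0,1)[0],key=cv2.contourArea)
    w=world(p,c.reshape(-1,2)+0.0,z)[:,:2].astype(np.float32)
    r=cv2.minAreaRect(w);print(np.round(r[0],4),np.round(r[1],4),round(r[2],2));
v=hsv[:,:,2]
print("tray rim");rect((v>150),110,190,195,250,0.022)
print("shaker deck");rect((v>215)&(hsv[:,:,1]<30),155,110,300,190,0.06)
print("block top");rect((v>140),322,130,402,187,0.042)
print("insert");rect((v>60)&(v<180),212,128,258,160,0.096)
```

```text
caps z=.07
[204, 89, 9, 9, 66] [207.8  93. ] [0.7987 0.157  0.07  ]
[307, 199, 13, 13, 142] [313.1 205.1] [ 0.4497 -0.1505  0.07  ]
[244, 203, 13, 13, 139] [250.2 208.9] [0.4412 0.0318 0.07  ]
[209, 205, 14, 14, 143] [215.9 211.9] [0.4339 0.1313 0.07  ]
[277, 207, 13, 13, 142] [283.  213.2] [ 0.4274 -0.063   0.07  ]
tray rim
[0.4143 0.3295] [0.1838 0.1089] 89.22
shaker deck
[0.6281 0.1011] [0.3566 0.1482] 85.08
block top
[ 0.5968 -0.2905] [0.2152 0.063 ] 73.32
insert
[0.6246 0.0781] [0.126  0.0813] 89.08
```

View pics/c1.png

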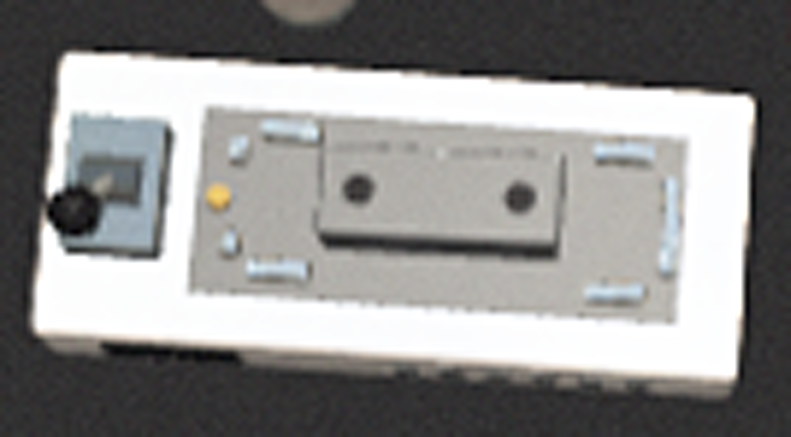

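View pics/c2.png

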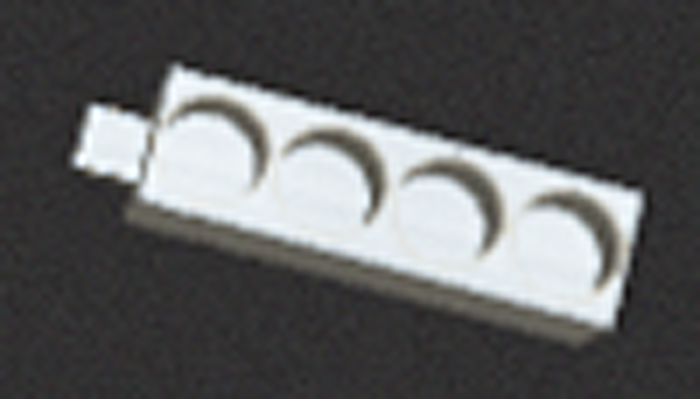

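The crop confirms the insert in the bay with its two holes at crop (358,189) and (519,199), stops on all sides, pin at (218,196) and lever ball at (74,210). The block shows its tongue at left and four bores. Next I'll turn these into poses.

Run:
```python
from h import *
p=cam("top")
A=lambda L,z:world(p,(np.array(L,float)+.5)/5.9-.5+[160,112],z)[:,:2]
B=lambda L,z:world(p,(np.array(L,float)+.5)/7-.5+[302,130],z)[:,:2]
ang=lambda d:np.degrees(np.arctan2(-d[0],d[1]))
c=A([(63,52),(754,97),(737,384),(37,332)],.06);m=c.mean(0);d=c[0]-c[1]+c[3]-c[2]
print("deck",m,ang(d),[np.linalg.norm(c[i]-c[(i+1)%4]) for i in range(4)])
s=A([(290,131),(625,152),(278,270),(614,293)],.07);d=s[0]-s[1]+s[2]-s[3]
print("bay",s.mean(0),ang(d),np.linalg.norm(d)/2)
print("pin",A([(218,196)],.068),"pin-bay",np.linalg.norm(A([(218,196)],.068)[0]-s.mean(0)))
h=A([(358,189),(519,199)],.096);print("insert",h.mean(0),ang(h[0]-h[1]))
i=A([(321,140),(565,156),(558,247),(320,235)],.096);print("ins corners",i.mean(0),[np.linalg.norm(i[k]-i[(k+1)%4]) for k in range(4)],ang(i[0]-i[1]),ang(i[3]-i[2]))
print("lever tip",A([(74,210)],.14),A([(74,210)],.11))
b=B([(175,66),(642,190),(612,328),(143,208)],.042);d=b[0]-b[1]+b[3]-b[2]
print("block",b.mean(0),ang(d),[np.linalg.norm(b[k]-b[(k+1)%4]) for k in range(4)])
```

```text
deck [0.62722465 0.10019017] -5.053675225867049 [np.float64(0.35719295680029806), np.float64(0.1501690978434465), np.float64(0.35458123849460044), np.float64(0.14828540558356954)]
bay [0.62580805 0.07152487] -4.815676078998913 0.1699316692782615
pin [[0.63624446 0.19001115]] pin-bay 0.11894501314428707
insert [0.62741757 0.07655219] -4.627127452936694
ins corners [0.62723075 0.07536466] [np.float64(0.12137195709331679), np.float64(0.046462230789599185), np.float64(0.11743146400205672), np.float64(0.048583370981941945)] -4.866738995442429 -3.905174437034466
lever tip [[0.60993563 0.24739647]] [[0.61836004 0.25397474]]
block [ 0.59516706 -0.29412305] -16.091358071035298 [np.float64(0.20707140736125115), np.float64(0.06282754314948338), np.float64(0.20572749997842377), np.float64(0.06541739366444928)]
```

```bash
cat >> h.py <<'E'
def plan(*wps):
    """wps: (x,y,z,theta_deg of tool y). prints calls in tool-frame shares (rounded), rows needed"""
    s=env.read_state(); Rm=R.from_rotvec(s["ee_rot"]).as_matrix(); P=np.array(s["position"],float)
    for x,y,z,th in wps:
        c=np.radians(th); Y=np.array([np.cos(c),np.sin(c),0]);Z=np.array([0,0,-1.]);T=np.c_[np.cross(Y,Z),Y,Z]
        while 1:
            d=Rm.T@(np.array([x,y,z])-P)/0.2; w=R.from_matrix(Rm.T@T).as_rotvec()/0.5
            f=max(1,np.abs(d).max()/.98,np.abs(w).max()/.98); f=1/np.ceil(f) if f>1 else 1
            d,w=np.round(d*f,3),np.round(w*f,2)
            n=int(np.ceil(max(np.linalg.norm(d)*200/41.7,np.degrees(np.linalg.norm(w)*.5)/7.16)))
            print(d.tolist(),w.tolist(),"rows>=",n)
            P=P+Rm@d*0.2; Rm=Rm@R.from_rotvec(w*.5).as_matrix()
            if f==1: break
        print("  ->",np.round(P,4))
E
python3 -c "
from h import *
plan((.6273,.0762,.2,-4.7),(.6273,.0762,.07,-4.7))"
```

```text
[-0.971, -0.592, 0.052] [-0.0, 0.0, 0.92] rows>= 6
[-0.755, -0.066, 0.035] [-0.0, 0.0, 0.61] rows>= 4
[-0.741, 0.163, 0.035] [-0.0, 0.0, 0.61] rows>= 4
[-0.657, 0.379, 0.034] [-0.0, 0.0, 0.61] rows>= 4
  -> [0.6274 0.0762 0.2001]
[-0.0, -0.0, 0.65] [-0.0, 0.0, 0.0] rows>= 4
  -> [0.6274 0.0762 0.0701]
```

```bash
python3 -m inch '[[-0.971,-0.592,0.052,0,0,0.92,100],[-0.971,-0.592,0.052,0,0,0.92,100],[-0.971,-0.592,0.052,0,0,0.92,100],[-0.971,-0.592,0.052,0,0,0.92,100],[-0.971,-0.592,0.052,0,0,0.92,100],[-0.971,-0.592,0.052,0,0,0.92,100],[-0.971,-0.592,0.052,0,0,0.92,100],[-0.971,-0.592,0.052,0,0,0.92,100]]' 60
python3 -m inch '[[-0.755,-0.066,0.035,0,0,0.61,100],[-0.755,-0.066,0.035,0,0,0.61,100],[-0.755,-0.066,0.035,0,0,0.61,100],[-0.755,-0.066,0.035,0,0,0.61,100],[-0.755,-0.066,0.035,0,0,0.61,100],[-0.755,-0.066,0.035,0,0,0.61,100]]'
python3 -m inch '[[-0.741,0.163,0.035,0,0,0.61,100],[-0.741,0.163,0.035,0,0,0.61,100],[-0.741,0.163,0.035,0,0,0.61,100],[-0.741,0.163,0.035,0,0,0.61,100],[-0.741,0.163,0.035,0,0,0.61,100],[-0.741,0.163,0.035,0,0,0.61,100]]'
python3 -m inch '[[-0.657,0.379,0.034,0,0,0.61,100],[-0.657,0.379,0.034,0,0,0.61,100],[-0.657,0.379,0.034,0,0,0.61,100],[-0.657,0.379,0.034,0,0,0.61,100],[-0.657,0.379,0.034,0,0,0.61,100],[-0.657,0.379,0.034,0,0,0.61,100],[-0.657,0.379,0.034,0,0,0.61,100]]'
python3 -c "
from h import *
st();plan((.6273,.0762,.07,-4.7))"
```

```text
time_s: 1.97
position: [0.3192, 0.4095, 0.221]
ee_rot: [-1.135, -2.929, -0.001]
contact_force: [-0.6, 0.0, 0.1]
grip_width: 0.995
gripper_force: 0.0
time_s: 2.47
position: [0.4216, 0.2991, 0.2138]
ee_rot: [-1.565, -2.723, -0.0]
contact_force: [-0.3, -0.3, -0.2]
grip_width: 1.003
gripper_force: 0.0
time_s: 2.97
position: [0.5243, 0.1883, 0.2067]
ee_rot: [-1.959, -2.455, 0.0]
contact_force: [0.7, 0.3, -0.2]
grip_width: 1.003
gripper_force: 0.0
time_s: 3.55
position: [0.6266, 0.0787, 0.2]
ee_rot: [-2.306, -2.132, -0.0]
contact_force: [-0.5, 0.3, 0.5]
grip_width: 1.0
gripper_force: 0.0
{'time_s': 3.55, 'position': [0.6266, 0.0787, 0.2], 'ee_rot': [-2.3062, -2.1315, -0.0001], 'joint_positions': [0.0432, 0.2306, 1.433, 0.0009, 1.4787, 0.1218], 'contact_force': [-0.5047, 0.3418, 0.4665], 'grip_width': 1.0004, 'gripper_force': 0.0}
[-0.013, 0.005, 0.65] [-0.0, -0.0, 0.01] rows>= 4
  -> [0.6273 0.0761 0.07  ]
```

```bash
python3 -m inch '[[0,0,0.3,0,0,0,100],[0,0,0.5,0,0,0,100],[0,0,0.6,0,0,0,100],[0,0,0.65,0,0,0,100],[0,0,0.65,0,0,0,100],[0,0,0.65,0,0,0,100],[0,0,0.65,0,0,0,0],[0,0,0.65,0,0,0,0],[0,0,0.65,0,0,0,0],[0,0,0.65,0,0,0,0],[0,0,0.65,0,0,0,0],[0,0,0.65,0,0,0,0],[0,0,0.65,0,0,0,0],[0,0,0.65,0,0,0,0],[0,0,0.65,0,0,0,0]]' 60
python3 -c "
from h import *
st()"
```

```text
time_s: 4.8
position: [0.6291, 0.0763, 0.0729]
ee_rot: [2.308, 2.128, 0.005]
contact_force: [-0.2, 0.6, 7.2]
grip_width: 0.521
gripper_force: 63.4
{'time_s': 4.8, 'position': [0.6291, 0.0763, 0.0729], 'ee_rot': [2.3079, 2.1279, 0.005], 'joint_positions': [0.0397, 0.3383, 1.5448, 0.0003, 1.2546, 0.1208], 'contact_force': [-0.1998, 0.575, 7.2165], 'grip_width': 0.5211, 'gripper_force': 63.4141}
```

```bash
python3 -m inch '[[0,0,-0.15,0,0,0,0],[0,0,-0.3,0,0,0,0],[0,0,-0.45,0,0,0,0],[0,0,-0.6,0,0,0,0],[0,0,-0.65,0,0,0,0],[0,0,-0.65,0,0,0,0],[0,0,-0.65,0,0,0,0],[0,0,-0.65,0,0,0,0]]'
python3 -c "
from h import *
st();plan((.4143,.3295,.2,-0.8),(.4143,.3295,.05,-.8))"
```

```text
time_s: 5.47
position: [0.6261, 0.0761, 0.1972]
ee_rot: [-2.308, -2.128, 0.005]
contact_force: [0.4, 0.4, -2.9]
grip_width: 0.524
gripper_force: 62.5
{'time_s': 5.4667, 'position': [0.6261, 0.0761, 0.1972], 'ee_rot': [-2.3079, -2.1278, 0.0046], 'joint_positions': [0.0397, 0.2331, 1.4352, -0.0, 1.4771, 0.1208], 'contact_force': [0.398, 0.3801, -2.9027], 'grip_width': 0.5241, 'gripper_force': 62.4677}
[0.589, -0.579, -0.005] [-0.0, 0.0, -0.07] rows>= 4
[0.608, -0.558, -0.005] [-0.01, 0.0, -0.06] rows>= 4
  -> [0.4144 0.3295 0.2   ]
[0.0, -0.001, 0.75] [0.0, 0.0, -0.0] rows>= 4
  -> [0.4144 0.3295 0.05  ]
```

```bash
python3 -m inch '[[0.15,-0.15,0,0,0,-0.02,0],[0.3,-0.3,0,0,0,-0.04,0],[0.45,-0.44,0,0,0,-0.05,0],[0.589,-0.579,0,0,0,-0.07,0],[0.589,-0.579,0,0,0,-0.07,0],[0.589,-0.579,0,0,0,-0.07,0]]'
python3 -m inch '[[0.15,-0.14,0,0,0,-0.02,0],[0.3,-0.28,0,0,0,-0.04,0],[0.45,-0.42,0,0,0,-0.05,0],[0.608,-0.558,0,0,0,-0.06,0],[0.608,-0.558,0,0,0,-0.06,0],[0.608,-0.558,0,0,0,-0.06,0],[0.608,-0.558,0,0,0,-0.06,0],[0.608,-0.558,0,0,0,-0.06,0]]'
python3 -m inch '[[0,0,0.15,0,0,0,0],[0,0,0.3,0,0,0,0],[0,0,0.45,0,0,0,0],[0,0,0.6,0,0,0,0],[0,0,0.75,0,0,0,0],[0,0,0.75,0,0,0,0],[0,0,0.75,0,0,0,0],[0,0,0.75,0,0,0,0]]'
python3 - <<'E'
from h import *
st();plan((.4143,.3295,.02,-.8))
p=cam("top");save(p,"t1.png",(90,170,230,270),5)
E
```

```text
time_s: 5.97
position: [0.5189, 0.2044, 0.1974]
ee_rot: [-2.267, -2.173, 0.006]
contact_force: [0.9, -0.2, -2.2]
grip_width: 0.526
gripper_force: 62.7
time_s: 6.63
position: [0.4165, 0.3282, 0.1991]
ee_rot: [2.241, 2.201, -0.002]
contact_force: [0.8, -0.4, -2.0]
grip_width: 0.525
gripper_force: 62.8
time_s: 7.3
position: [0.4171, 0.3294, 0.0517]
ee_rot: [2.241, 2.202, 0.002]
contact_force: [-0.5, -0.0, -1.7]
grip_width: 0.522
gripper_force: 62.7
{'time_s': 7.3, 'position': [0.4171, 0.3294, 0.0517], 'ee_rot': [2.2405, 2.2016, 0.0022], 'joint_positions': [0.572, 0.1104, 1.8527, -0.0001, 1.177, 0.5896], 'contact_force': [-0.4604, -0.0171, -1.7397], 'grip_width': 0.5223, 'gripper_force': 62.7229}
[0.0, -0.014, 0.158] [0.0, -0.0, -0.01] rows>= 1
  -> [0.4144 0.3294 0.0201]
```

View pics/t1.png

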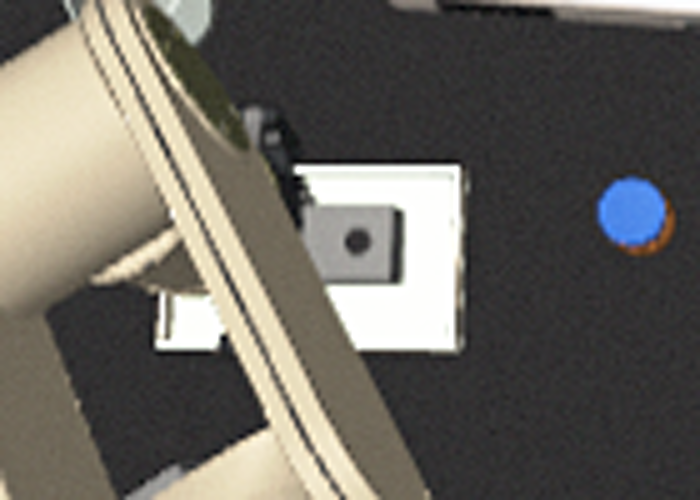

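The insert hangs over the tray, with its right end at (403,243) and the tray's right wall at x≈462, so it will fit. Lower and release with a limited opening.

```bash
python3 -m inch '[[0,-0.014,0.06,0,0,0,0],[0,-0.014,0.12,0,0,0,0],[0,-0.014,0.16,0,0,0,0],[0,-0.014,0.165,0,0,0,0],[0,-0.014,0.165,0,0,0,0],[0,-0.014,0.165,0,0,0,66],[0,-0.014,0.165,0,0,0,66],[0,-0.014,0.165,0,0,0,66],[0,-0.014,0.165,0,0,0,66],[0,-0.014,0.165,0,0,0,66]]'
python3 -m inch '[[0,0,-0.1,0,0,0,66],[0,0,-0.3,0,0,0,66],[0,0,-0.5,0,0,0,100],[0,0,-0.9,0,0,0,100],[0,0,-0.9,0,0,0,100],[0,0,-0.9,0,0,0,100],[0,0,-0.9,0,0,0,100],[0,0,-0.9,0,0,0,100]]'
python3 - <<'E'
from h import *
st()
p=cam("top")
print(find(p,"block"))
v=cv2.cvtColor(p["frame"],cv2.COLOR_RGB2HSV)[:,:,2];m=v>140
k=np.zeros_like(m);k[100:240,310:470]=m[100:240,310:470]
k=k.astype(np.uint8);k[:,:]=cv2.morphologyEx(k,cv2.MORPH_OPEN,np.ones((3,3)))
for c in cv2.findContours(k,0,1)[0]:
    if cv2.contourArea(c)>500:
        r=cv2.minAreaRect(world(p,c.reshape(-1,2),.042)[:,:2].astype(np.float32));print(r)
a=np.radians(-16.1);ux=np.array([np.cos(a),np.sin(a)])
b=np.array([.5952,-.2941])
plan((.45,0,.22,-16),(*b,.2,-16.1),(*b,.03,-16.1))
save(p,"t2.png",(100,100,400,290),2.6)
E
```

```text
time_s: 8.18
position: [0.4129, 0.3297, 0.0171]
ee_rot: [2.239, 2.204, 0.0]
contact_force: [-0.4, 0.5, 0.4]
grip_width: 0.663
gripper_force: 0.0
time_s: 8.85
position: [0.4127, 0.3296, 0.1968]
ee_rot: [2.239, 2.204, 0.0]
contact_force: [0.8, 0.4, -1.0]
grip_width: 1.0
gripper_force: 0.0
{'time_s': 8.85, 'position': [0.4127, 0.3296, 0.1968], 'ee_rot': [2.2391, 2.2037, 0.0001], 'joint_positions': [0.5768, -0.0458, 1.7326, 0.0, 1.4547, 0.5927], 'contact_force': [0.7787, 0.3812, -0.9689], 'grip_width': 1.0, 'gripper_force': 0.0}
[(0.73, [355.6, 158.2]), (0.59, [307.8, 94.9])]
((0.6001905798912048, -0.2788770794868469), (0.23919421434402466, 0.06284832209348679), 73.31080627441406)
[-0.821, 0.108, -0.061] [-0.0, 0.0, 0.26] rows>= 4
[-0.8, 0.214, -0.061] [-0.0, 0.0, 0.27] rows>= 4
  -> [ 0.45   -0.      0.2199]
[-0.606, 0.553, 0.05] [-0.0, 0.0, 0.0] rows>= 4
[-0.605, 0.553, 0.05] [-0.0, 0.01, 0.0] rows>= 4
  -> [ 0.5953 -0.2941  0.2   ]
[-0.002, 0.002, 0.85] [-0.0, -0.0, 0.0] rows>= 5
  -> [ 0.5953 -0.2941  0.03  ]
```

View pics/t2.png

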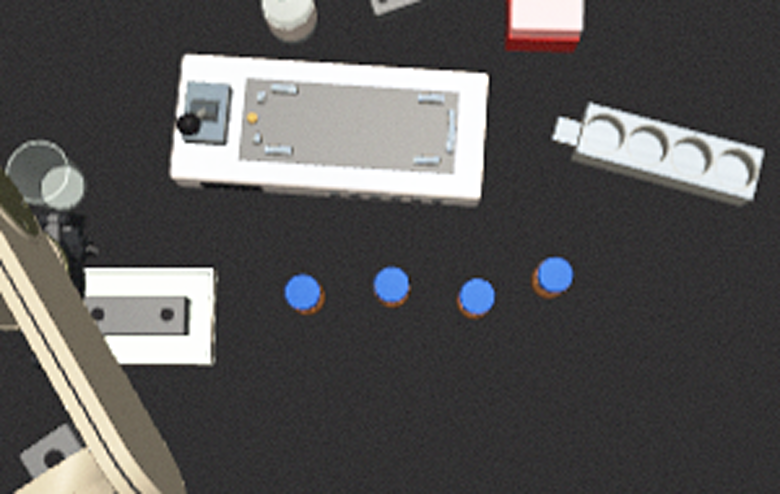

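Insert lies flat in the tray at (137,315); block is unmoved, four vials stand free. Now to the block.

```bash
python3 -m inch '[[-0.821,0.108,-0.061,0,0,0.26,100],[-0.821,0.108,-0.061,0,0,0.26,100],[-0.821,0.108,-0.061,0,0,0.26,100],[-0.821,0.108,-0.061,0,0,0.26,100],[-0.821,0.108,-0.061,0,0,0.26,100],[-0.821,0.108,-0.061,0,0,0.26,100]]' 110
python3 -m inch '[[-0.8,0.214,-0.061,0,0,0.27,100],[-0.8,0.214,-0.061,0,0,0.27,100],[-0.8,0.214,-0.061,0,0,0.27,100],[-0.8,0.214,-0.061,0,0,0.27,100],[-0.8,0.214,-0.061,0,0,0.27,100],[-0.8,0.214,-0.061,0,0,0.27,100]]'
python3 -m inch '[[-0.606,0.553,0.05,0,0,0,100],[-0.606,0.553,0.05,0,0,0,100],[-0.606,0.553,0.05,0,0,0,100],[-0.606,0.553,0.05,0,0,0,100],[-0.606,0.553,0.05,0,0,0,100],[-0.606,0.553,0.05,0,0,0,100]]'
python3 -m inch '[[-0.605,0.553,0.05,0,0,0,100],[-0.605,0.553,0.05,0,0,0,100],[-0.605,0.553,0.05,0,0,0,100],[-0.605,0.553,0.05,0,0,0,100],[-0.605,0.553,0.05,0,0,0,100],[-0.605,0.553,0.05,0,0,0,100],[-0.605,0.553,0.05,0,0,0,100],[-0.605,0.553,0.05,0,0,0,100],[-0.605,0.553,0.05,0,0,0,100]]'
python3 - <<'E'
from h import *
st();plan((.5956,-.2935,.012,-16.4))
E
```

```text
time_s: 9.45
position: [0.4314, 0.1628, 0.2077]
ee_rot: [-2.381, -2.047, 0.004]
contact_force: [-0.1, -0.2, -0.8]
grip_width: 1.003
gripper_force: 0.0
time_s: 9.95
position: [0.4506, -0.0003, 0.2204]
ee_rot: [-2.513, -1.883, 0.002]
contact_force: [-0.4, 0.8, 0.5]
grip_width: 0.999
gripper_force: 0.0
time_s: 10.45
position: [0.5237, -0.1455, 0.2091]
ee_rot: [-2.508, -1.886, 0.003]
contact_force: [-1.0, 0.4, 0.3]
grip_width: 1.0
gripper_force: 0.0
time_s: 11.2
position: [0.5967, -0.2913, 0.2026]
ee_rot: [2.508, 1.891, 0.001]
contact_force: [0.1, -0.3, 0.2]
grip_width: 1.005
gripper_force: 0.0
{'time_s': 11.2, 'position': [0.5967, -0.2913, 0.2026], 'ee_rot': [2.5076, 1.8908, 0.0013], 'joint_positions': [-0.5316, 0.3143, 1.3293, 0.0004, 1.4967, -0.2529], 'contact_force': [0.14, -0.2902, 0.2207], 'grip_width': 1.0047, 'gripper_force': 0.0}
[-0.012, -0.003, 0.953] [0.0, -0.0, 0.02] rows>= 5
  -> [ 0.5957 -0.2935  0.012 ]
```

```bash
python3 -m inch '[[-0.005,0,0.2,0,0,0.02,100],[-0.008,0,0.4,0,0,0.02,100],[-0.008,0,0.6,0,0,0.02,100],[-0.008,0,0.8,0,0,0.02,100],[-0.008,0,0.9,0,0,0.02,100],[-0.008,0,0.94,0,0,0.02,100],[-0.008,0,0.94,0,0,0.02,100],[-0.008,0,0.94,0,0,0.02,0],[-0.008,0,0.94,0,0,0.02,0],[-0.008,0,0.94,0,0,0.02,0],[-0.008,0,0.94,0,0,0.02,0],[-0.008,0,0.94,0,0,0.02,0],[-0.008,0,0.94,0,0,0.02,0],[-0.008,0,0.94,0,0,0.02,0]]'
python3 -c "
from h import *
st()"
python3 -m inch '[[0,0,-0.1,0,0,0,0],[0,0,-0.2,0,0,0,0],[0,0,-0.35,0,0,0,0],[0,0,-0.5,0,0,0,0],[0,0,-0.65,0,0,0,0],[0,0,-0.8,0,0,0,0],[0,0,-0.8,0,0,0,0],[0,0,-0.8,0,0,0,0],[0,0,-0.8,0,0,0,0]]'
python3 - <<'E'
from h import *
for i in range(4):
    s=st(); cam("top")
plan((.6258,.0713,.17,-4.9))
E
```

```text
time_s: 12.37
position: [0.598, -0.2962, 0.0177]
ee_rot: [2.516, 1.873, 0.003]
contact_force: [-2.0, 0.8, 8.1]
grip_width: 0.679
gripper_force: 122.7
{'time_s': 12.3667, 'position': [0.598, -0.2962, 0.0177], 'ee_rot': [2.5159, 1.8731, 0.0033], 'joint_positions': [-0.5367, 0.4851, 1.4649, 0.0, 1.1862, -0.2458], 'contact_force': [-2.0358, 0.8131, 8.0739], 'grip_width': 0.6787, 'gripper_force': 122.7462}
time_s: 13.12
position: [0.595, -0.2945, 0.1718]
ee_rot: [-2.519, -1.875, 0.001]
contact_force: [-0.8, 0.5, -10.0]
grip_width: 0.678
gripper_force: 121.6
{'time_s': 13.1167, 'position': [0.595, -0.2945, 0.1718], 'ee_rot': [-2.5187, -1.8749, 0.0011], 'joint_positions': [-0.5368, 0.3346, 1.3612, -0.0, 1.4476, -0.2458], 'contact_force': [-0.8222, 0.4861, -9.9986], 'grip_width': 0.6776, 'gripper_force': 121.579}
{'time_s': 13.1667, 'position': [0.5943, -0.2941, 0.1704], 'ee_rot': [-2.5168, -1.8735, 0.0026], 'joint_positions': [-0.5368, 0.3359, 1.3623, 0.0, 1.4478, -0.2458], 'contact_force': [-0.6848, 0.452, -8.6862], 'grip_width': 0.6772, 'gripper_force': 121.5734}
{'time_s': 13.2167, 'position': [0.5941, -0.294, 0.1699], 'ee_rot': [-2.5161, -1.8729, 0.0032], 'joint_positions': [-0.5368, 0.3365, 1.3625, 0.0, 1.448, -0.2458], 'contact_force': [0.1781, 0.6074, -8.8512], 'grip_width': 0.6784, 'gripper_force': 121.5703}
{'time_s': 13.2667, 'position': [0.5941, -0.294, 0.1699], 'ee_rot': [-2.5161, -1.8729, 0.0032], 'joint_positions': [-0.5369, 0.3366, 1.3622, -0.0, 1.4481, -0.2459], 'contact_force': [-1.0163, -0.6182, -8.018], 'grip_width': 0.6754, 'gripper_force': 121.5686}
[0.898, -0.187, 0.003] [-0.0, -0.0, -0.21] rows>= 5
[0.912, -0.092, 0.002] [-0.01, -0.0, -0.2] rows>= 5
  -> [0.6257 0.0713 0.1701]
```

```bash
python3 -m inch '[[0.15,-0.03,0,0,0,-0.03,0],[0.3,-0.06,0,0,0,-0.07,0],[0.45,-0.09,0,0,0,-0.1,0],[0.6,-0.12,0,0,0,-0.14,0],[0.75,-0.15,0,0,0,-0.17,0],[0.898,-0.187,0.003,0,0,-0.21,0],[0.898,-0.187,0.003,0,0,-0.21,0],[0.898,-0.187,0.003,0,0,-0.21,0]]'
python3 -m inch '[[0.15,-0.01,0,0,0,-0.03,0],[0.3,-0.03,0,0,0,-0.07,0],[0.45,-0.045,0,0,0,-0.1,0],[0.6,-0.06,0,0,0,-0.13,0],[0.75,-0.075,0,0,0,-0.16,0],[0.85,-0.085,0,0,0,-0.19,0],[0.912,-0.092,0.002,0,0,-0.2,0],[0.912,-0.092,0.002,0,0,-0.2,0],[0.912,-0.092,0.002,0,0,-0.2,0],[0.912,-0.092,0.002,0,0,-0.2,0],[0.912,-0.092,0.002,0,0,-0.2,0],[0.912,-0.092,0.002,0,0,-0.2,0]]'
python3 - <<'E'
from h import *
p=cam("top");st();save(p,"b1.png",(160,100,294,190),5.9)
q=cam("scene");save(q,"b1s.png",(170,160,300,320),3.7)
E
```

```text
time_s: 13.98
position: [0.6109, -0.11, 0.1714]
ee_rot: [-2.414, -2.008, 0.002]
contact_force: [-0.9, -0.6, -8.4]
grip_width: 0.675
gripper_force: 121.3
time_s: 14.98
position: [0.6272, 0.069, 0.1724]
ee_rot: [2.317, 2.122, -0.0]
contact_force: [0.0, -0.2, -7.6]
grip_width: 0.677
gripper_force: 121.3
{'time_s': 15.0333, 'position': [0.6272, 0.0693, 0.1724], 'ee_rot': [2.3165, 2.122, -0.0003], 'joint_positions': [0.0289, 0.2455, 1.4665, -0.0002, 1.4296, 0.1165], 'contact_force': [-0.3678, -0.2488, -8.3792], 'grip_width': 0.6761, 'gripper_force': 121.2798}
```

View pics/b1.png

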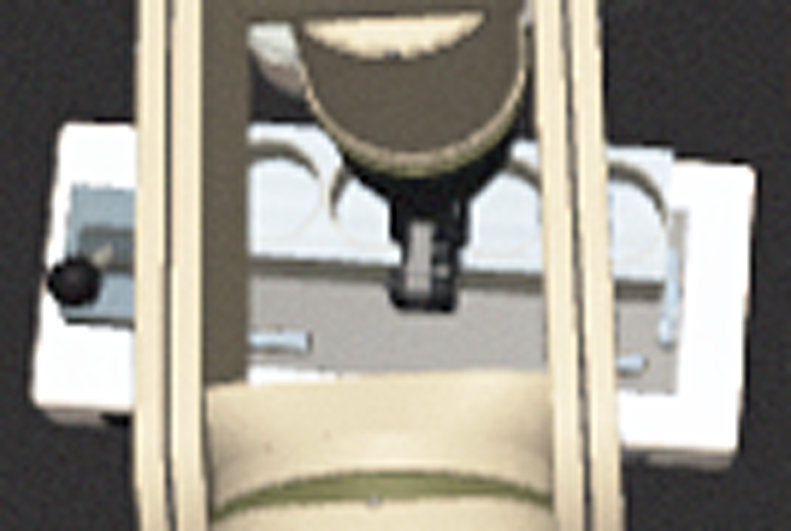

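The held block's -y end shows at crop corners (672,148) and (662,283), its front edge running to (250,263). Locate it against the bay.

Run:
```python
from h import *
p=cam("top");st()
A=lambda L,z:world(p,(np.array(L,float)+.5)/5.9-.5+[160,100],z)[:,:2]
a=np.radians(-4.9);Y=np.array([-np.sin(a),np.cos(a)]);X=np.array([np.cos(a),np.sin(a)])
for z in(.197,.203):
    c=A([(672,148),(662,283),(250,261),(250,124)],z)
    print(z,c.round(4).tolist(),"width",np.linalg.norm(c[0]-c[1]),"centre",(c[0]+c[1])/2+.104*Y, np.degrees(np.arctan2(-(c[2]-c[1])[0],(c[2]-c[1])[1])),np.degrees(np.arctan2(-(c[3]-c[0])[0],(c[3]-c[0])[1])))
```

```text
{'time_s': 15.1333, 'position': [0.6272, 0.0697, 0.1725], 'ee_rot': [2.3159, 2.1227, -0.0], 'joint_positions': [0.0295, 0.2455, 1.4664, -0.0001, 1.4297, 0.1165], 'contact_force': [0.214, 0.3447, -7.3887], 'grip_width': 0.6778, 'gripper_force': 121.2799}
0.197 [[0.6514, -0.0352], [0.5885, -0.0293], [0.6018, 0.1556], [0.6662, 0.1562]] width 0.06319449384463703 centre [0.62884705 0.0713572 ] -4.108436505826784 -4.414340538236818
0.203 [[0.6494, -0.0349], [0.5868, -0.0291], [0.6001, 0.1547], [0.6641, 0.1553]] width 0.0628204114339456 centre [0.62700806 0.07162301] -4.108436505826744 -4.414340538236787
```

View pics/b1s.png

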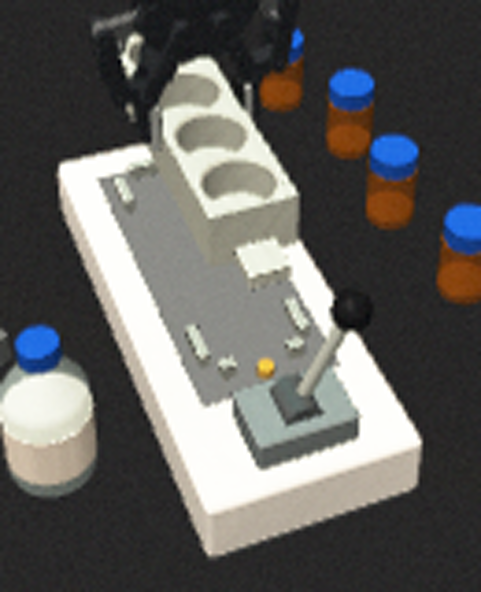

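```bash
python3 -m inch '[[0,-0.008,0.1,0,0,0,0],[0,-0.008,0.2,0,0,0,0],[0,-0.008,0.3,0,0,0,0],[0,-0.008,0.38,0,0,0,0],[0,-0.008,0.4,0,0,0,0],[0,-0.008,0.4,0,0,0,0],[0,-0.008,0.4,0,0,0,0],[0,-0.008,0.4,0,0,0,0],[0,-0.008,0.4,0,0,0,0]]'
python3 - <<'E'
from h import *
st();q=cam("scene")
a=np.radians(-4.9);Y=np.array([-np.sin(a),np.cos(a),0]);X=np.array([np.cos(a),np.sin(a),0]);B=np.array([.6259,.0714,0])
im=q["frame"][:,:,::-1].copy();box=(190,180,290,300);s=5
im=cv2.resize(im[box[1]:box[3],box[0]:box[2]],None,fx=s,fy=s,interpolation=cv2.INTER_CUBIC)
def P(x,y,z): 
    u=(pix(q,B+x*X+y*Y+[0,0,z])[0]-[box[0],box[1]]+.5)*s;return tuple(int(round(v)) for v in u)
s0=env.read_state();zb=s0["position"][2]-.0145
for pts in([(-.014,.104,zb+.012),(-.014,.132,zb+.012),(.014,.132,zb+.012),(.014,.104,zb+.012)],[(-.03,.104,zb+.042),(.03,.104,zb+.042),(.03,.104,zb),(-.03,.104,zb)]):
    cv2.polylines(im,[np.array([P(*t) for t in pts])],True,(0,0,255),1)
for x in(-1,1):
    for y in(-.085,.085):
        pts=[(x*(.0325+a_),y+b_,.072) for a_,b_ in((0,-.015),(.008,-.015),(.008,.015),(0,.015))]
        cv2.polylines(im,[np.array([P(*t) for t in pts])],True,(0,255,0),1)
cv2.circle(im,P(0,.119,.068),4,(255,0,0),1)
cv2.imwrite("pics/b2.png",im)
E
```

```text
time_s: 15.88
position: [0.6269, 0.0706, 0.0945]
ee_rot: [2.313, 2.122, 0.004]
contact_force: [-0.3, -0.6, -7.1]
grip_width: 0.679
gripper_force: 121.1
{'time_s': 15.8833, 'position': [0.6269, 0.0706, 0.0945], 'ee_rot': [2.3135, 2.1225, 0.0037], 'joint_positions': [0.0309, 0.3086, 1.539, 0.0, 1.2909, 0.1169], 'contact_force': [-0.2911, -0.6288, -7.0951], 'grip_width': 0.6791, 'gripper_force': 121.0554}
```

View pics/b2.png

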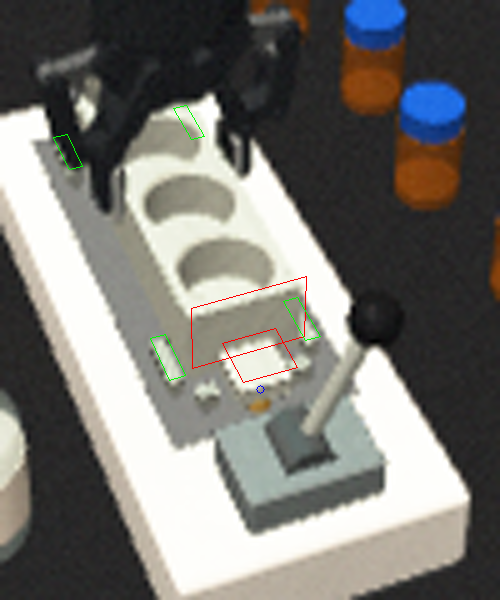

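The overlay agrees within about a pixel: stops at (170,358), tongue at (262,360), pin just beyond at (261,405). Lower slowly.

```bash
python3 -m inch '[[0,0,0.02,0,0,0,0],[0,0,0.04,0,0,0,0],[0,0,0.06,0,0,0,0],[0,0,0.075,0,0,0,0],[0,0,0.075,0,0,0,0],[0,0,0.075,0,0,0,0]]'
python3 -m inch '[[0,0,0.008,0,0,0,0],[0,0,0.015,0,0,0,0],[0,0,0.022,0,0,0,0],[0,0,0.022,0,0,0,0],[0,0,0.022,0,0,0,0]]'
python3 -c "
from h import *
cam('top');st()"
```

```text
time_s: 16.43
position: [0.6256, 0.0707, 0.0778]
ee_rot: [2.315, 2.124, 0.0]
contact_force: [-2.3, -0.2, -1.8]
grip_width: 0.675
gripper_force: 122.1
time_s: 16.85
position: [0.6257, 0.0707, 0.0777]
ee_rot: [2.314, 2.124, 0.0]
contact_force: [-21.7, -0.5, 30.1]
grip_width: 0.678
gripper_force: 125.8
{'time_s': 16.9, 'position': [0.6257, 0.0707, 0.0777], 'ee_rot': [2.3143, 2.1238, 0.0004], 'joint_positions': [0.0312, 0.3259, 1.5506, -0.0002, 1.2646, 0.117], 'contact_force': [-21.3811, -0.9363, 30.1041], 'grip_width': 0.6754, 'gripper_force': 125.8389}
```

```bash
python3 -m inch '[[0,0,-0.01,0,0,0,0],[0,0,-0.019,0,0,0,0],[0,0,-0.019,0,0,0,0],[0,0,-0.019,0,0,0,0]]'
python3 -c "
from h import *
st()"
python3 -m inch '[[0,0,0,0,0,0,75],[0,0,0,0,0,0,75],[0,0,0,0,0,0,75],[0,0,0,0,0,0,90],[0,0,0,0,0,0,90],[0,0,-0.3,0,0,0,90],[0,0,-0.6,0,0,0,95],[0,0,-0.8,0,0,0,100],[0,0,-0.8,0,0,0,100],[0,0,-0.8,0,0,0,100]]'
python3 -c "
from h import *
st();plan((.55,.3,.22,-4.9))"
```

```text
time_s: 17.23
position: [0.626, 0.0707, 0.0778]
ee_rot: [2.314, 2.124, 0.001]
contact_force: [-4.4, -0.1, 5.7]
grip_width: 0.679
gripper_force: 122.9
{'time_s': 17.2333, 'position': [0.626, 0.0707, 0.0778], 'ee_rot': [2.3143, 2.1235, 0.0013], 'joint_positions': [0.031, 0.3261, 1.5502, 0.0001, 1.2643, 0.1169], 'contact_force': [-4.4023, -0.1092, 5.6941], 'grip_width': 0.6786, 'gripper_force': 122.8814}
time_s: 18.07
position: [0.6297, 0.0708, 0.2476]
ee_rot: [2.308, 2.117, 0.017]
contact_force: [1.0, -0.6, 1.1]
grip_width: 1.003
gripper_force: 0.0
{'time_s': 18.0667, 'position': [0.6297, 0.0708, 0.2476], 'ee_rot': [2.3076, 2.1175, 0.0175], 'joint_positions': [0.031, 0.2004, 1.3809, -0.0, 1.5455, 0.1169], 'contact_force': [0.9969, -0.6161, 1.067], 'grip_width': 1.0029, 'gripper_force': 0.0}
[0.554, -0.249, 0.066] [0.01, -0.0, -0.0] rows>= 3
[0.554, -0.248, 0.068] [0.02, -0.0, -0.0] rows>= 3
  -> [0.55   0.3001 0.22  ]
```

```bash
python3 -m inch '[[0.3,-0.5,0,0,0,0,100],[0.5,-0.8,0,0,0,0,100],[0.6,-0.9,0,0,0,0,100],[0.7,-0.95,0,0,0,0,100],[0.7,-0.95,0,0,0,0,100],[0.7,-0.95,0,0,0,0,100],[0.7,-0.95,0,0,0,0,100]]'
cat > vials.py <<'E'
from h import *
def vials(p):
    hsv=cv2.cvtColor(p["frame"],cv2.COLOR_RGB2HSV)
    m=(hsv[:,:,0]>100)&(hsv[:,:,0]<125)&(hsv[:,:,1]>130)&(hsv[:,:,2]>120)
    n,l,s,c=cv2.connectedComponentsWithStats(m.astype(np.uint8))
    for i in range(1,n):
        if s[i,4]>40: print(s[i].tolist(),np.round(c[i],1),"z.07",np.round(world(p,c[i],.07)[0],4),"z.142",np.round(world(p,c[i],.142)[0],4))
E
python3 - <<'E'
from vials import *
st();p=cam("top");vials(p);save(p,"d1.png",(160,112,294,186),5.9)
q=cam("scene");save(q,"d1s.png",(190,180,290,300),5)
E
```

```text
time_s: 18.65
position: [0.4449, 0.2298, 0.2369]
ee_rot: [-2.309, -2.127, -0.001]
contact_force: [-0.5, 0.2, 0.1]
grip_width: 0.996
gripper_force: 0.0
{'time_s': 18.65, 'position': [0.4449, 0.2298, 0.2369], 'ee_rot': [-2.3092, -2.1274, -0.0011], 'joint_positions': [0.373, -0.1432, 1.7504, 0.0019, 1.5344, 0.4549], 'contact_force': [-0.529, 0.1744, 0.1221], 'grip_width': 0.9962, 'gripper_force': 0.0}
[204, 89, 9, 9, 66] [207.8  93. ] z.07 [0.7987 0.157  0.07  ] z.142 [0.7678 0.1479 0.142 ]
[307, 199, 14, 13, 143] [313.2 205.1] z.07 [ 0.4497 -0.1507  0.07  ] z.142 [ 0.4409 -0.1404  0.142 ]
[244, 203, 13, 13, 139] [250.2 208.9] z.07 [0.4412 0.0318 0.07  ] z.142 [0.4329 0.0306 0.142 ]
[209, 205, 14, 14, 143] [215.9 211.9] z.07 [0.4339 0.1313 0.07  ] z.142 [0.426  0.1238 0.142 ]
[277, 207, 13, 14, 143] [283.  213.2] z.07 [ 0.4273 -0.063   0.07  ] z.142 [ 0.4198 -0.0583  0.142 ]
```

View pics/d1.png

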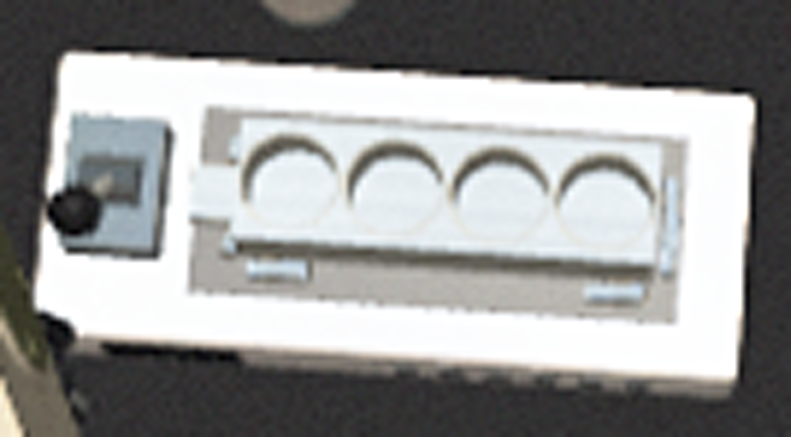

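View pics/d1s.png

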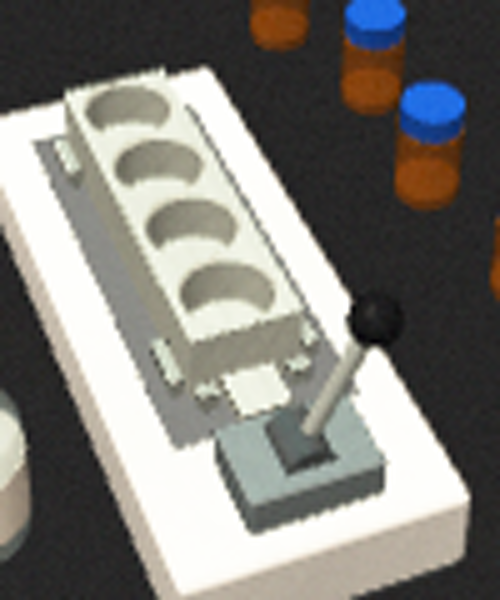

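The block sits between the stops with the tongue over the pin (top crop body (240,117)–(658,262); scene tongue at (257,392)). Check the corners against the home model.

Run:
```python
from h import *
a=np.radians(-4.9);Y=np.array([-np.sin(a),np.cos(a),0]);X=np.array([np.cos(a),np.sin(a),0]);B=np.array([.6259,.0714,0])
C=np.array([B+x*X+y*Y+[0,0,.102] for x,y in((.03,.104),(.03,-.104),(-.03,-.104),(-.03,.104))])
p=cam("top");q=cam("scene")
print((pix(p,C)-[160,112]+.5)*5.9,"obs (240,117),(664,140),(658,262),(232,240)")
print((pix(q,C)-[190,180]+.5)*5,"obs far188,345 /65,92/165,70/302,312")
o=world(p,(np.array([(240,117),(664,140),(658,262),(232,240)])+.5)/5.9-.5+[160,112],.102);print(o.mean(0))
plan((.434,.1313,.2,-4.9),(.434,.1313,.045,-4.9))
```

```text
[[244.13907224 121.4619294 ]
 [664.18428136 149.17063754]
 [656.23066375 267.53836569]
 [232.54070465 238.92442567]] obs (240,117),(664,140),(658,262),(232,240)
[[191.33133665 336.79272385]
 [ 65.99852194  88.05354261]
 [165.96088206  64.83173924]
 [305.32256086 304.44595512]] obs far188,345 /65,92/165,70/302,312
[0.62795147 0.07150796 0.102     ]
[-0.478, -0.033, 0.184] [0.0, 0.0, -0.0] rows>= 3
  -> [0.434  0.1313 0.2001]
[0.0, -0.0, 0.775] [0.0, 0.0, -0.0] rows>= 4
  -> [0.4341 0.1312 0.0451]
```

```bash
python3 -m inch '[[-0.478,-0.033,0.184,0,0,0,100],[-0.478,-0.033,0.184,0,0,0,100],[-0.478,-0.033,0.184,0,0,0,100],[-0.478,-0.033,0.184,0,0,0,100],[-0.478,-0.033,0.184,0,0,0,100],[-0.478,-0.033,0.184,0,0,0,100],[-0.478,-0.033,0.184,0,0,0,100]]' 60
python3 -m inch '[[0,0,0.2,0,0,0,100],[0,0,0.4,0,0,0,100],[0,0,0.6,0,0,0,100],[0,0,0.75,0,0,0,100],[0,0,0.81,0,0,0,100],[0,0,0.81,0,0,0,100],[0,0,0.81,0,0,0,100],[0,0,0.81,0,0,0,0],[0,0,0.81,0,0,0,0],[0,0,0.81,0,0,0,0],[0,0,0.81,0,0,0,0],[0,0,0.81,0,0,0,0],[0,0,0.81,0,0,0,0],[0,0,0.81,0,0,0,0],[0,0,0.81,0,0,0,0]]'
python3 -c "
from h import *
st()"
python3 -m inch '[[0,0,-0.15,0,0,0,0],[0,0,-0.35,0,0,0,0],[0,0,-0.55,0,0,0,0],[0,0,-0.75,0,0,0,0],[0,0,-0.81,0,0,0,0],[0,0,-0.81,0,0,0,0],[0,0,-0.81,0,0,0,0],[0,0,-0.81,0,0,0,0]]'
python3 -c "
from h import *
st();plan((.633,.1489,.2,-4.9),(.633,.1489,.115,-4.9))"
```

```text
time_s: 19.43
position: [0.4343, 0.132, 0.2008]
ee_rot: [2.315, 2.123, 0.002]
contact_force: [-1.0, -0.0, -0.1]
grip_width: 1.0
gripper_force: 0.0
time_s: 20.68
position: [0.4346, 0.132, 0.0397]
ee_rot: [2.314, 2.123, 0.003]
contact_force: [-2.0, 0.8, 7.0]
grip_width: 0.444
gripper_force: 59.1
{'time_s': 20.6833, 'position': [0.4346, 0.132, 0.0397], 'ee_rot': [2.3141, 2.123, 0.0034], 'joint_positions': [0.1817, -0.0814, 2.0714, 0.0002, 1.1492, 0.2677], 'contact_force': [-1.9619, 0.7531, 7.0182], 'grip_width': 0.444, 'gripper_force': 59.1321}
time_s: 21.35
position: [0.4325, 0.1315, 0.1984]
ee_rot: [-2.314, -2.123, 0.003]
contact_force: [-0.3, -0.3, -1.3]
grip_width: 0.444
gripper_force: 60.4
{'time_s': 21.35, 'position': [0.4325, 0.1315, 0.1984], 'ee_rot': [-2.314, -2.123, 0.0032], 'joint_positions': [0.1817, -0.2617, 1.9232, -0.0, 1.4825, 0.2677], 'contact_force': [-0.2582, -0.3006, -1.2764], 'grip_width': 0.4438, 'gripper_force': 60.3918}
[0.086, 0.496, -0.005] [-0.0, 0.0, -0.0] rows>= 3
[0.087, 0.495, -0.006] [-0.0, 0.0, -0.0] rows>= 3
  -> [0.633  0.1489 0.2001]
[0.0, 0.001, 0.425] [-0.0, 0.0, -0.0] rows>= 3
  -> [0.633  0.1489 0.1151]
```

```bash
python3 -m inch '[[0.04,0.25,0,0,0,0,0],[0.08,0.5,0,0,0,0,0],[0.13,0.75,-0.005,0,0,0,0],[0.173,0.99,-0.01,0,0,0,0],[0.173,0.99,-0.01,0,0,0,0],[0.173,0.99,-0.01,0,0,0,0],[0.173,0.99,-0.01,0,0,0,0],[0.173,0.99,-0.01,0,0,0,0],[0.173,0.99,-0.01,0,0,0,0]]'
python3 -m inch '[[0,0,0.1,0,0,0,0],[0,0,0.2,0,0,0,0],[0,0,0.27,0,0,0,0],[0,0,0.29,0,0,0,0],[0,0,0.29,0,0,0,0],[0,0,0.29,0,0,0,0]]'
python3 -m inch '[[0,0,0.04,0,0,0,0],[0,0,0.08,0,0,0,0],[0,0,0.12,0,0,0,0],[0,0,0.14,0,0,0,0],[0,0,0.14,0,0,0,0],[0,0,0.14,0,0,0,0]]'
python3 -c "
from h import *
st()"
```

```text
time_s: 22.1
position: [0.6323, 0.1491, 0.2011]
ee_rot: [-2.314, -2.123, 0.002]
contact_force: [-0.0, -0.8, -0.7]
grip_width: 0.447
gripper_force: 60.8
time_s: 22.6
position: [0.6336, 0.1492, 0.145]
ee_rot: [2.314, 2.124, 0.001]
contact_force: [0.4, 0.5, -1.4]
grip_width: 0.445
gripper_force: 60.8
time_s: 23.1
position: [0.6333, 0.1491, 0.1153]
ee_rot: [-2.314, -2.123, 0.002]
contact_force: [-0.7, -0.4, -1.2]
grip_width: 0.442
gripper_force: 60.8
{'time_s': 23.1, 'position': [0.6333, 0.1491, 0.1153], 'ee_rot': [-2.3144, -2.1234, 0.0017], 'joint_positions': [0.1524, 0.3428, 1.4569, -0.0, 1.3432, 0.2385], 'contact_force': [-0.6616, -0.4162, -1.18], 'grip_width': 0.4419, 'gripper_force': 60.7781}
```

```bash
python3 -m inch '[[0,0,0.014,0,0,0,0],[0,0,0.014,0,0,0,0],[0,0,0.014,0,0,0,0],[0,0,0.014,0,0,0,70],[0,0,0.014,0,0,0,100],[0,0,0.014,0,0,0,100],[0,0,0.014,0,0,0,100],[0,0,-0.2,0,0,0,100],[0,0,-0.45,0,0,0,100],[0,0,-0.5,0,0,0,100],[0,0,-0.5,0,0,0,100]]'
python3 -m inch '[[-0.1,-0.3,0,0,0,0,100],[-0.2,-0.6,0,0,0,0,100],[-0.25,-0.9,0,0,0,0,100],[-0.25,-0.9,0,0,0,0,100],[-0.25,-0.9,0,0,0,0,100],[-0.25,-0.9,0,0,0,0,100],[-0.25,-0.9,0,0,0,0,100],[-0.25,-0.9,0,0,0,0,100]]'
python3 - <<'E'
from vials import *
st();p=cam("top");vials(p);print(find(p,"block"))
plan((.4412,.0318,.2,-4.9))
save(p,"e1.png",(140,100,340,240),4)
E
```

```text
time_s: 24.02
position: [0.6372, 0.1497, 0.2244]
ee_rot: [2.31, 2.12, 0.015]
contact_force: [1.1, 0.1, -0.1]
grip_width: 1.002
gripper_force: 0.0
time_s: 24.68
position: [0.4509, 0.1149, 0.2166]
ee_rot: [2.314, 2.123, 0.002]
contact_force: [-0.9, 0.0, 0.8]
grip_width: 0.999
gripper_force: 0.0
{'time_s': 24.6833, 'position': [0.4509, 0.1149, 0.2166], 'ee_rot': [2.3143, 2.1232, 0.0021], 'joint_positions': [0.1393, -0.2371, 1.8694, 0.0, 1.5077, 0.2253], 'contact_force': [-0.8585, 0.0104, 0.7965], 'grip_width': 0.999, 'gripper_force': 0.0}
[204, 89, 9, 9, 68] [207.7  93. ] z.07 [0.7987 0.1573 0.07  ] z.142 [0.7678 0.1482 0.142 ]
[307, 199, 13, 13, 142] [313.1 205.1] z.07 [ 0.4497 -0.1505  0.07  ] z.142 [ 0.4409 -0.1402  0.142 ]
[244, 203, 13, 13, 140] [250.1 208.8] z.07 [0.4413 0.0319 0.07  ] z.142 [0.4329 0.0307 0.142 ]
[277, 207, 13, 14, 143] [283.  213.2] z.07 [ 0.4273 -0.063   0.07  ] z.142 [ 0.4198 -0.0583  0.142 ]
[(0.84, [250.0, 144.6])]
[-0.418, -0.013, 0.081] [0.0, -0.0, -0.0] rows>= 3
  -> [0.4413 0.0318 0.2001]
```

View pics/e1.png

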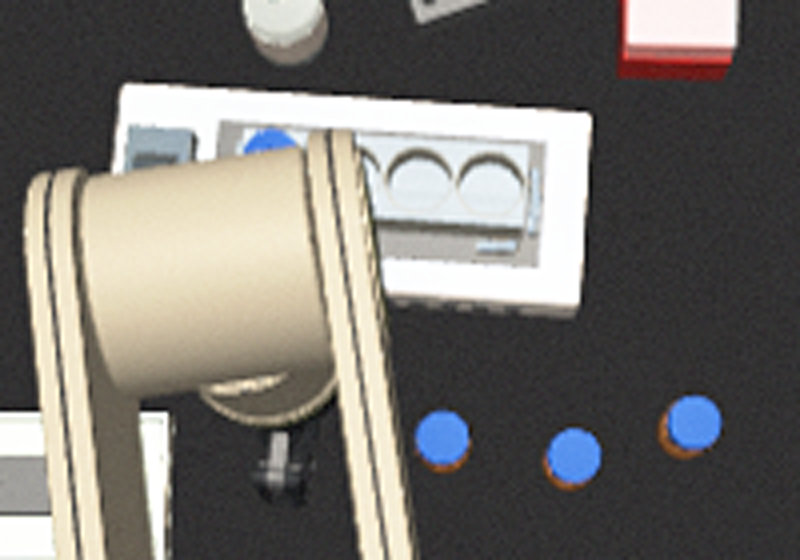

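First vial is in bore3 (cap at (268,145)); the others are unmoved. Second vial → bore2.

```bash
python3 -m inch '[[-0.418,-0.013,0.081,0,0,0,100],[-0.418,-0.013,0.081,0,0,0,100],[-0.418,-0.013,0.081,0,0,0,100],[-0.418,-0.013,0.081,0,0,0,100],[-0.418,-0.013,0.081,0,0,0,100],[-0.418,-0.013,0.081,0,0,0,100],[-0.418,-0.013,0.081,0,0,0,100]]' 60
python3 -m inch '[[0,0,0.2,0,0,0,100],[0,0,0.4,0,0,0,100],[0,0,0.6,0,0,0,100],[0,0,0.75,0,0,0,100],[0,0,0.81,0,0,0,100],[0,0,0.81,0,0,0,100],[0,0,0.81,0,0,0,100],[0,0,0.81,0,0,0,0],[0,0,0.81,0,0,0,0],[0,0,0.81,0,0,0,0],[0,0,0.81,0,0,0,0],[0,0,0.81,0,0,0,0],[0,0,0.81,0,0,0,0],[0,0,0.81,0,0,0,0],[0,0,0.81,0,0,0,0]]'
python3 -m inch '[[0,0,-0.15,0,0,0,0],[0,0,-0.35,0,0,0,0],[0,0,-0.55,0,0,0,0],[0,0,-0.75,0,0,0,0],[0,0,-0.81,0,0,0,0],[0,0,-0.81,0,0,0,0],[0,0,-0.81,0,0,0,0],[0,0,-0.81,0,0,0,0]]'
python3 -m inch '[[0.1,0.22,0,0,0,0,0],[0.2,0.45,0,0,0,0,0],[0.3,0.67,0,0,0,0,0],[0.405,0.905,0,0,0,0,0],[0.405,0.905,0,0,0,0,0],[0.405,0.905,0,0,0,0,0],[0.405,0.905,0,0,0,0,0],[0.405,0.905,0,0,0,0,0],[0.405,0.905,0,0,0,0,0]]'
python3 -c "
from h import *
cam('top');st();plan((.6285,.0971,.145,-4.9))"
```

```text
time_s: 25.37
position: [0.4408, 0.0327, 0.2001]
ee_rot: [-2.313, -2.126, -0.001]
contact_force: [-0.5, -0.2, -1.2]
grip_width: 1.002
gripper_force: 0.0
time_s: 26.62
position: [0.4415, 0.0317, 0.0395]
ee_rot: [2.314, 2.123, 0.003]
contact_force: [-2.0, 0.2, 8.2]
grip_width: 0.444
gripper_force: 59.1
time_s: 27.28
position: [0.4394, 0.0318, 0.1982]
ee_rot: [-2.314, -2.123, 0.003]
contact_force: [0.0, -0.3, -2.5]
grip_width: 0.448
gripper_force: 60.4
time_s: 28.03
position: [0.6263, 0.0965, 0.1988]
ee_rot: [-2.314, -2.123, 0.003]
contact_force: [-0.2, -0.2, -1.3]
grip_width: 0.451
gripper_force: 60.7
{'time_s': 28.0833, 'position': [0.6266, 0.0965, 0.1997], 'ee_rot': [-2.315, -2.1232, 0.0009], 'joint_positions': [0.072, 0.2373, 1.4259, -0.0001, 1.4791, 0.1584], 'contact_force': [-1.0809, 0.481, -0.8336], 'grip_width': 0.4479, 'gripper_force': 60.7324}
[0.004, 0.01, 0.273] [-0.0, 0.0, -0.0] rows>= 2
  -> [0.6286 0.0971 0.1451]
```

```bash
python3 -m inch '[[0.003,0.008,0.1,0,0,0,0],[0.003,0.008,0.2,0,0,0,0],[0.003,0.008,0.27,0,0,0,0],[0.003,0.008,0.28,0,0,0,0],[0.003,0.008,0.28,0,0,0,0],[0.003,0.008,0.28,0,0,0,0]]'
python3 -m inch '[[0,0,0.04,0,0,0,0],[0,0,0.08,0,0,0,0],[0,0,0.12,0,0,0,0],[0,0,0.14,0,0,0,0],[0,0,0.14,0,0,0,0],[0,0,0.14,0,0,0,0]]'
python3 -c "
from h import *
st()"
```

```text
time_s: 28.58
position: [0.6294, 0.0972, 0.145]
ee_rot: [2.315, 2.123, 0.001]
contact_force: [-0.1, -0.6, -1.2]
grip_width: 0.448
gripper_force: 60.7
time_s: 29.08
position: [0.6288, 0.0973, 0.1151]
ee_rot: [-2.314, -2.123, 0.002]
contact_force: [0.4, -0.7, -0.7]
grip_width: 0.443
gripper_force: 60.8
{'time_s': 29.0833, 'position': [0.6288, 0.0973, 0.1151], 'ee_rot': [-2.3142, -2.1234, 0.0017], 'joint_positions': [0.073, 0.3064, 1.5019, -0.0, 1.3346, 0.159], 'contact_force': [0.4241, -0.7128, -0.7147], 'grip_width': 0.4431, 'gripper_force': 60.7502}
```

```bash
python3 -m inch '[[0,0,0.014,0,0,0,0],[0,0,0.014,0,0,0,0],[0,0,0.014,0,0,0,0],[0,0,0.014,0,0,0,70],[0,0,0.014,0,0,0,100],[0,0,0.014,0,0,0,100],[0,0,0.014,0,0,0,100],[0,0,-0.2,0,0,0,100],[0,0,-0.42,0,0,0,100],[0,0,-0.42,0,0,0,100],[0,0,-0.42,0,0,0,100]]'
python3 -m inch '[[-0.2,-0.3,0,0,0,0,100],[-0.5,-0.6,0,0,0,0,100],[-0.884,-0.934,0,0,0,0,100],[-0.884,-0.934,0,0,0,0,100],[-0.884,-0.934,0,0,0,0,100],[-0.884,-0.934,0,0,0,0,100],[-0.884,-0.934,0,0,0,0,100],[-0.884,-0.934,0,0,0,0,100],[-0.884,-0.934,0,0,0,0,100]]'
python3 - <<'E'
from vials import *
st();p=cam("top");vials(p);print(find(p,"block"))
print(find(cam("scene"),"vial0"))
plan((.4273,-.063,.2,-4.9))
E
```

```text
time_s: 30.0
position: [0.6321, 0.0976, 0.2054]
ee_rot: [2.311, 2.12, 0.011]
contact_force: [0.1, 0.1, -0.3]
grip_width: 1.0
gripper_force: 0.0
time_s: 30.75
position: [0.4281, -0.0628, 0.1998]
ee_rot: [2.316, 2.122, 0.001]
contact_force: [0.5, 0.3, 0.3]
grip_width: 0.998
gripper_force: 0.0
{'time_s': 30.75, 'position': [0.4281, -0.0628, 0.1998], 'ee_rot': [2.3163, 2.1218, 0.0012], 'joint_positions': [-0.2647, -0.3248, 1.9714, 0.0005, 1.4942, -0.1772], 'contact_force': [0.4571, 0.3003, 0.2719], 'grip_width': 0.9978, 'gripper_force': 0.0}
[204, 89, 9, 9, 67] [207.8  93.1] z.07 [0.7985 0.1572 0.07  ] z.142 [0.7676 0.148  0.142 ]
[201, 133, 14, 13, 136] [207.4 138.8] z.07 [0.6536 0.1573 0.07  ] z.142 [0.6318 0.1482 0.142 ]
[219, 134, 14, 13, 138] [225.4 139.9] z.07 [0.6493 0.1032 0.07  ] z.142 [0.6278 0.0975 0.142 ]
[(0.61, [242.3, 146.3])]
[(0.77, [225.2, 216.8]), (0.76, [245.0, 180.2]), (0.69, [265.9, 190.2]), (0.67, [235.7, 236.2]), (0.36, [343.1, 291.9])]
[-0.006, -0.006, -0.001] [-0.0, -0.0, 0.0] rows>= 1
  -> [ 0.4273 -0.063   0.1999]
```

```bash
python3 -m inch '[[0,0,0.2,0,0,0,100],[0,0,0.4,0,0,0,100],[0,0,0.6,0,0,0,100],[0,0,0.75,0,0,0,100],[0,0,0.81,0,0,0,100],[0,0,0.81,0,0,0,100],[0,0,0.81,0,0,0,100],[0,0,0.81,0,0,0,0],[0,0,0.81,0,0,0,0],[0,0,0.81,0,0,0,0],[0,0,0.81,0,0,0,0],[0,0,0.81,0,0,0,0],[0,0,0.81,0,0,0,0],[0,0,0.81,0,0,0,0],[0,0,0.81,0,0,0,0]]'
python3 -m inch '[[0,0,-0.15,0,0,0,0],[0,0,-0.35,0,0,0,0],[0,0,-0.55,0,0,0,0],[0,0,-0.75,0,0,0,0],[0,0,-0.81,0,0,0,0],[0,0,-0.81,0,0,0,0],[0,0,-0.81,0,0,0,0],[0,0,-0.81,0,0,0,0]]'
python3 -m inch '[[0.15,0.22,0,0,0,0,0],[0.3,0.45,0,0,0,0,0],[0.45,0.67,0,0,0,0,0],[0.624,0.938,0,0,0,0,0],[0.624,0.938,0,0,0,0,0],[0.624,0.938,0,0,0,0,0],[0.624,0.938,0,0,0,0,0],[0.624,0.938,0,0,0,0,0],[0.624,0.938,0,0,0,0,0]]'
python3 -c "
from h import *
cam('top');cam('top');st();plan((.6241,.0453,.145,-4.9))"
```

```text
time_s: 32.2
position: [0.429, -0.063, 0.0393]
ee_rot: [2.314, 2.123, 0.002]
contact_force: [-2.0, 0.7, 6.7]
grip_width: 0.449
gripper_force: 59.1
time_s: 32.87
position: [0.427, -0.0625, 0.1982]
ee_rot: [-2.314, -2.122, 0.002]
contact_force: [-0.6, -0.1, -2.0]
grip_width: 0.445
gripper_force: 60.5
time_s: 33.62
position: [0.624, 0.0452, 0.1975]
ee_rot: [-2.313, -2.122, 0.005]
contact_force: [-0.3, -0.6, -2.1]
grip_width: 0.45
gripper_force: 60.9
{'time_s': 33.7167, 'position': [0.6243, 0.0448, 0.199], 'ee_rot': [-2.3148, -2.1223, 0.0023], 'joint_positions': [-0.0101, 0.2175, 1.45, -0.0002, 1.4759, 0.0766], 'contact_force': [-0.348, 0.2087, -1.2788], 'grip_width': 0.4486, 'gripper_force': 60.8687}
[0.002, -0.001, 0.27] [-0.0, 0.0, -0.0] rows>= 2
  -> [0.6241 0.0452 0.145 ]
```

```bash
python3 -m inch '[[0.001,0,0.1,0,0,0,0],[0.001,0,0.2,0,0,0,0],[0.001,0,0.27,0,0,0,0],[0.001,0,0.28,0,0,0,0],[0.001,0,0.28,0,0,0,0],[0.001,0,0.28,0,0,0,0]]'
python3 -m inch '[[0,0,0.04,0,0,0,0],[0,0,0.08,0,0,0,0],[0,0,0.12,0,0,0,0],[0,0,0.14,0,0,0,0],[0,0,0.14,0,0,0,0],[0,0,0.14,0,0,0,0]]'
python3 -c "
from h import *
st();plan((.6241,.0453,.1125,-4.9),(.6241,.0453,.2,-4.9),(.4497,-.1505,.2,-4.9))"
```

```text
time_s: 34.22
position: [0.6257, 0.0454, 0.1448]
ee_rot: [2.315, 2.123, 0.001]
contact_force: [0.5, 0.1, -1.6]
grip_width: 0.448
gripper_force: 60.9
time_s: 34.72
position: [0.6251, 0.0457, 0.1152]
ee_rot: [-2.314, -2.123, 0.001]
contact_force: [0.2, -0.0, -1.2]
grip_width: 0.447
gripper_force: 60.9
{'time_s': 34.7167, 'position': [0.6251, 0.0457, 0.1152], 'ee_rot': [-2.3142, -2.1234, 0.0015], 'joint_positions': [-0.0088, 0.2821, 1.5311, -0.0, 1.3297, 0.0772], 'contact_force': [0.1874, -0.046, -1.204], 'grip_width': 0.4465, 'gripper_force': 60.8693}
[-0.003, -0.005, 0.013] [-0.0, 0.0, -0.0] rows>= 1
  -> [0.6241 0.0452 0.1126]
[0.0, -0.001, -0.437] [-0.0, 0.0, -0.0] rows>= 3
  -> [0.624  0.0452 0.2   ]
[-0.525, -0.392, 0.001] [-0.0, 0.0, -0.0] rows>= 4
[-0.525, -0.392, 0.0] [-0.0, 0.0, -0.0] rows>= 4
  -> [ 0.4497 -0.1505  0.2   ]
```

```bash
python3 -m inch '[[0,0,0.014,0,0,0,0],[0,0,0.014,0,0,0,0],[0,0,0.014,0,0,0,0],[0,0,0.014,0,0,0,70],[0,0,0.014,0,0,0,100],[0,0,0.014,0,0,0,100],[0,0,0.014,0,0,0,100],[0,0,-0.2,0,0,0,100],[0,0,-0.425,0,0,0,100],[0,0,-0.425,0,0,0,100],[0,0,-0.425,0,0,0,100]]'
python3 -m inch '[[-0.2,-0.15,0,0,0,0,100],[-0.4,-0.3,0,0,0,0,100],[-0.525,-0.395,0,0,0,0,100],[-0.525,-0.395,0,0,0,0,100],[-0.525,-0.395,0,0,0,0,100],[-0.525,-0.395,0,0,0,0,100]]'
python3 -m inch '[[-0.2,-0.15,0,0,0,0,100],[-0.4,-0.3,0,0,0,0,100],[-0.525,-0.395,0,0,0,0,100],[-0.525,-0.395,0,0,0,0,100],[-0.525,-0.395,0,0,0,0,100],[-0.525,-0.395,0,0,0,0,100],[-0.525,-0.395,0,0,0,0,100]]'
python3 - <<'E'
from vials import *
p=cam("top");vials(p);print(find(p,"block"))
print(find(cam("scene"),"vial0"))
st();plan((.4497,-.1505,.2,-4.9))
E
```

```text
time_s: 35.63
position: [0.6285, 0.0457, 0.2066]
ee_rot: [2.31, 2.12, 0.011]
contact_force: [-0.6, 0.4, -0.5]
grip_width: 1.001
gripper_force: 0.0
time_s: 36.13
position: [0.5379, -0.0522, 0.2006]
ee_rot: [-2.316, -2.122, -0.001]
contact_force: [0.6, -0.2, -0.9]
grip_width: 1.003
gripper_force: 0.0
time_s: 36.72
position: [0.4514, -0.1488, 0.201]
ee_rot: [2.313, 2.125, 0.001]
contact_force: [-1.2, 1.3, 0.8]
grip_width: 1.0
gripper_force: 0.0
[204, 89, 9, 9, 66] [207.8  93. ] z.07 [0.7987 0.157  0.07  ] z.142 [0.7678 0.1479 0.142 ]
[201, 133, 14, 13, 137] [207.3 138.8] z.07 [0.6537 0.1577 0.07  ] z.142 [0.632  0.1485 0.142 ]
[219, 134, 14, 13, 138] [225.4 139.9] z.07 [0.6493 0.1032 0.07  ] z.142 [0.6278 0.0975 0.142 ]
[238, 135, 13, 13, 139] [244.1 141. ] z.07 [0.645  0.0476 0.07  ] z.142 [0.6238 0.0453 0.142 ]
[309, 199, 9, 13, 83] [313.3 205.7] z.07 [ 0.4479 -0.1511  0.07  ] z.142 [ 0.4391 -0.1408  0.142 ]
[(0.69, [240.0, 150.5]), (0.64, [226.9, 142.4])]
[(0.79, [226.3, 219.7]), (0.67, [236.3, 235.0]), (0.62, [217.9, 207.4]), (0.48, [243.0, 178.5]), (0.22, [225.6, 243.5])]
{'time_s': 36.9167, 'position': [0.4508, -0.149, 0.2008], 'ee_rot': [-2.3127, -2.1258, -0.0001], 'joint_positions': [-0.4274, -0.1985, 1.8654, 0.0002, 1.475, -0.3433], 'contact_force': [-0.055, -0.4502, 0.6325], 'grip_width': 0.9989, 'gripper_force': 0.0}
[-0.008, -0.005, 0.004] [-0.0, -0.0, 0.0] rows>= 1
  -> [ 0.4497 -0.1505  0.2   ]
```

```bash
python3 -m inch '[[-0.008,-0.005,0.2,0,0,0,100],[-0.008,-0.005,0.4,0,0,0,100],[-0.008,-0.005,0.6,0,0,0,100],[-0.008,-0.005,0.75,0,0,0,100],[-0.008,-0.005,0.81,0,0,0,100],[-0.008,-0.005,0.81,0,0,0,100],[-0.008,-0.005,0.81,0,0,0,100],[-0.008,-0.005,0.81,0,0,0,0],[-0.008,-0.005,0.81,0,0,0,0],[-0.008,-0.005,0.81,0,0,0,0],[-0.008,-0.005,0.81,0,0,0,0],[-0.008,-0.005,0.81,0,0,0,0],[-0.008,-0.005,0.81,0,0,0,0],[-0.008,-0.005,0.81,0,0,0,0],[-0.008,-0.005,0.81,0,0,0,0]]'
python3 -m inch '[[0,0,-0.15,0,0,0,0],[0,0,-0.35,0,0,0,0],[0,0,-0.55,0,0,0,0],[0,0,-0.75,0,0,0,0],[0,0,-0.81,0,0,0,0],[0,0,-0.81,0,0,0,0],[0,0,-0.81,0,0,0,0],[0,0,-0.81,0,0,0,0]]'
python3 -m inch '[[0.2,0.2,0,0,0,0,0],[0.4,0.4,0,0,0,0,0],[0.6,0.6,0,0,0,0,0],[0.79,0.788,0,0,0,0,0],[0.79,0.788,0,0,0,0,0],[0.79,0.788,0,0,0,0,0],[0.79,0.788,0,0,0,0,0],[0.79,0.788,0,0,0,0,0],[0.79,0.788,0,0,0,0,0]]'
python3 -c "
from h import *
cam('top');cam('top');cam('top');st();plan((.6196,-.0065,.145,-4.9))"
```

```text
time_s: 38.17
position: [0.45, -0.152, 0.0405]
ee_rot: [2.313, 2.122, 0.001]
contact_force: [-3.2, -0.3, 7.3]
grip_width: 0.446
gripper_force: 59.1
time_s: 38.83
position: [0.4481, -0.1511, 0.1991]
ee_rot: [-2.313, -2.122, 0.001]
contact_force: [-1.0, -0.5, -2.3]
grip_width: 0.447
gripper_force: 60.4
time_s: 39.58
position: [0.6181, -0.0079, 0.1985]
ee_rot: [-2.313, -2.122, 0.005]
contact_force: [0.5, -0.3, -0.7]
grip_width: 0.451
gripper_force: 60.7
{'time_s': 39.7333, 'position': [0.6187, -0.0085, 0.2004], 'ee_rot': [-2.3157, -2.1221, 0.0012], 'joint_positions': [-0.0965, 0.1968, 1.4709, -0.0002, 1.4748, -0.0093], 'contact_force': [0.3046, -0.0599, -1.2768], 'grip_width': 0.4388, 'gripper_force': 60.7395}
[0.01, 0.004, 0.277] [-0.0, 0.0, -0.0] rows>= 2
  -> [ 0.6196 -0.0066  0.145 ]
```

```bash
python3 -m inch '[[0.007,0.001,0.1,0,0,0,0],[0.007,0.001,0.2,0,0,0,0],[0.007,0.001,0.27,0,0,0,0],[0.007,0.001,0.28,0,0,0,0],[0.007,0.001,0.28,0,0,0,0],[0.007,0.001,0.28,0,0,0,0]]'
python3 -m inch '[[0,0,0.04,0,0,0,0],[0,0,0.08,0,0,0,0],[0,0,0.12,0,0,0,0],[0,0,0.14,0,0,0,0],[0,0,0.14,0,0,0,0],[0,0,0.14,0,0,0,0]]'
python3 -c "
from h import *
st()"
```

```text
time_s: 40.23
position: [0.6201, -0.0066, 0.1457]
ee_rot: [2.315, 2.123, 0.001]
contact_force: [-0.7, -0.3, -1.3]
grip_width: 0.446
gripper_force: 60.7
time_s: 40.73
position: [0.6195, -0.0062, 0.1162]
ee_rot: [-2.314, -2.123, 0.001]
contact_force: [0.2, 0.2, -0.3]
grip_width: 0.446
gripper_force: 60.7
{'time_s': 40.7333, 'position': [0.6195, -0.0062, 0.1162], 'ee_rot': [-2.3141, -2.1234, 0.0013], 'joint_positions': [-0.0927, 0.2624, 1.5525, -0.0, 1.3279, -0.0067], 'contact_force': [0.1765, 0.2254, -0.3022], 'grip_width': 0.4457, 'gripper_force': 60.7383}
```

```bash
python3 -m inch '[[0,0,0.016,0,0,0,0],[0,0,0.016,0,0,0,0],[0,0,0.016,0,0,0,0],[0,0,0.016,0,0,0,70],[0,0,0.016,0,0,0,100],[0,0,0.016,0,0,0,100],[0,0,0.016,0,0,0,100],[0,0,-0.2,0,0,0,100],[0,0,-0.425,0,0,0,100],[0,0,-0.425,0,0,0,100],[0,0,-0.425,0,0,0,100]]'
python3 -m inch '[[-0.2,-0.3,0,0,0,0,0],[-0.4,-0.6,0,0,0,0,0],[-0.6,-0.9,0,0,0,0,0],[-0.7,-0.95,0,0,0,0,0],[-0.7,-0.95,0,0,0,0,0],[-0.7,-0.95,0,0,0,0,0],[-0.7,-0.95,0,0,0,0,0],[-0.7,-0.95,0,0,0,0,0]]'
python3 - <<'E'
from vials import *
p=cam("top");vials(p);st()
q=cam("scene");save(q,"f1.png",(160,160,300,300),4.2);save(p,"f1t.png",(150,105,300,190),5)
E
```

```text
time_s: 41.65
position: [0.6228, -0.0065, 0.2076]
ee_rot: [2.31, 2.119, 0.01]
contact_force: [-0.4, -0.4, -0.4]
grip_width: 0.998
gripper_force: 0.0
time_s: 42.32
position: [0.4176, -0.1301, 0.2014]
ee_rot: [2.318, 2.121, 0.0]
contact_force: [0.5, -0.0, 0.0]
grip_width: 0.001
gripper_force: 0.0
[204, 89, 9, 9, 67] [207.8  93.1] z.07 [0.7985 0.1572 0.07  ] z.142 [0.7676 0.148  0.142 ]
[201, 133, 14, 13, 137] [207.3 138.8] z.07 [0.6537 0.1577 0.07  ] z.142 [0.632  0.1485 0.142 ]
[219, 134, 14, 13, 138] [225.4 139.9] z.07 [0.6493 0.1032 0.07  ] z.142 [0.6278 0.0975 0.142 ]
[238, 135, 13, 13, 138] [244. 141.] z.07 [0.645  0.0477 0.07  ] z.142 [0.6238 0.0455 0.142 ]
[256, 136, 13, 14, 137] [262.1 142.6] z.07 [ 0.639  -0.0061  0.07  ] z.142 [ 0.6182 -0.0049  0.142 ]
{'time_s': 42.3667, 'position': [0.4184, -0.1296, 0.2015], 'ee_rot': [2.3164, 2.1221, 0.0006], 'joint_positions': [-0.4177, -0.309, 1.9557, 0.0003, 1.4947, -0.3302], 'contact_force': [0.9292, 0.1671, 0.75], 'grip_width': 0.0027, 'gripper_force': 0.0}
```

View pics/f1.png

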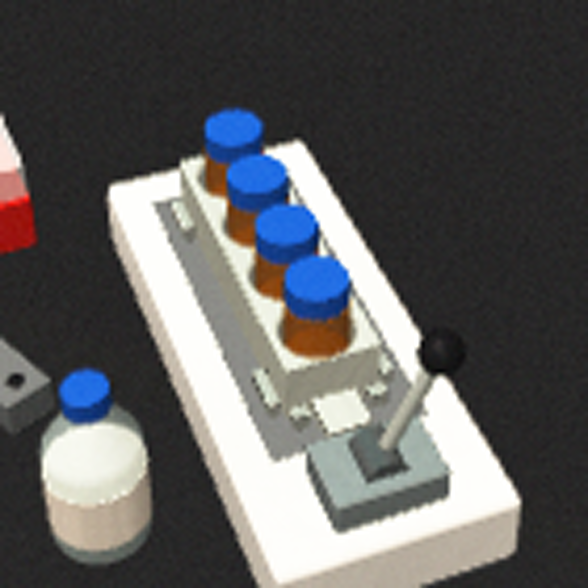

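All four vials stand in bores (caps at (233,130),(257,178),(287,228),(316,283)); lever is still off with ball at (442,350). Triangulate the ball.

```bash
cat > lever.py <<'E'
from h import *
def tri(u,v):
    p=cam("top");q=cam("scene")
    from scipy.optimize import least_squares
    r=least_squares(lambda x:np.r_[pix(p,x)[0]-u,pix(q,x)[0]-v],[.61,.245,.14])
    a=np.radians(-4.9);d=r.x[:2]-[.6404,.2408]
    print("tip",r.x.round(4),"res",r.fun.round(1),"x off",d@[np.cos(a),np.sin(a)],"y off",d@[-np.sin(a),np.cos(a)])
def ball():
    out=[]
    for n,box in(("top",(160,135,195,165)),("scene",(235,225,290,275))):
        p=cam(n);f=p["frame"].max(2)[box[1]:box[3],box[0]:box[2]]
        m,l,s,c=cv2.connectedComponentsWithStats((f<28).astype(np.uint8))
        print(n,[(s[i].tolist(),(c[i]+box[:2]).round(1).tolist()) for i in range(1,m) if s[i,4]>15])
E
python3 - <<'E'
from lever import *
ball()
tri(np.array([74.5/5.9-.5+160,210.5/5.9-.5+112]),np.array([442.5/4.2-.5+160,350.5/4.2-.5+160]))
plan((.5657,.247,.2,-4.9),(.5657,.247,.115,-4.9),(.6524,.2398,.115,-4.9))
E
```

```text
top []
scene [([25, 15, 11, 9, 43], [266.3, 244.9])]
tip [0.6054 0.2446 0.1545] res [-0.1  0.2 -0.2 -0. ] x off -0.035226988652698556 y off 0.0007540419346322937
[0.967, 0.286, 0.004] [-0.0, -0.0, 0.0] rows>= 5
[0.967, 0.285, 0.005] [-0.0, -0.0, 0.0] rows>= 5
  -> [0.5656 0.247  0.1999]
[0.0, 0.001, 0.425] [-0.0, -0.0, 0.0] rows>= 3
  -> [0.5658 0.247  0.1149]
[0.001, 0.435, -0.001] [-0.0, -0.0, 0.0] rows>= 3
  -> [0.6525 0.2398 0.1151]
```

```bash
python3 -m inch '[[0.2,0.06,0,0,0,0,0],[0.4,0.12,0,0,0,0,0],[0.6,0.18,0,0,0,0,0],[0.8,0.24,0,0,0,0,0],[0.967,0.286,0,0,0,0,0],[0.967,0.286,0,0,0,0,0],[0.967,0.286,0,0,0,0,0]]'
python3 -m inch '[[0.2,0.06,0,0,0,0,0],[0.4,0.12,0,0,0,0,0],[0.6,0.18,0,0,0,0,0],[0.8,0.24,0,0,0,0,0],[0.967,0.275,0,0,0,0,0],[0.967,0.275,0,0,0,0,0],[0.967,0.275,0,0,0,0,0],[0.967,0.275,0,0,0,0,0]]'
python3 -m inch '[[0,0,0.1,0,0,0,0],[0,0,0.2,0,0,0,0],[0,0,0.3,0,0,0,0],[0,0,0.4,0,0,0,0],[0,0,0.4,0,0,0,0],[0,0,0.4,0,0,0,0]]'
python3 -m inch '[[0,0.05,0,0,0,0,0],[0,0.1,0,0,0,0,0],[0,0.15,0,0,0,0,0],[0,0.2,0,0,0,0,0],[0,0.25,0,0,0,0,0],[0,0.3,0,0,0,0,0],[0,0.34,0,0,0,0,0],[0,0.34,0,0,0,0,0],[0,0.34,0,0,0,0,0]]'
python3 -c "
from lever import *
st();ball()"
```

```text
time_s: 43.2
position: [0.4924, 0.0608, 0.2013]
ee_rot: [-2.309, -2.129, 0.001]
contact_force: [0.2, -0.2, 0.7]
grip_width: 0.001
gripper_force: 0.0
time_s: 43.87
position: [0.5635, 0.2453, 0.2013]
ee_rot: [2.315, 2.124, -0.002]
contact_force: [0.5, -0.7, -0.0]
grip_width: -0.005
gripper_force: 0.0
time_s: 44.37
position: [0.5627, 0.2444, 0.1211]
ee_rot: [-2.316, -2.121, 0.004]
contact_force: [0.1, -0.3, 0.9]
grip_width: -0.001
gripper_force: 0.0
time_s: 45.12
position: [0.6341, 0.2402, 0.1262]
ee_rot: [2.314, 2.121, 0.009]
contact_force: [0.1, -0.7, 6.3]
grip_width: -0.002
gripper_force: 2.6
{'time_s': 45.1167, 'position': [0.6341, 0.2402, 0.1262], 'ee_rot': [2.3139, 2.1205, 0.0088], 'joint_positions': [0.2867, 0.397, 1.3684, -0.0003, 1.3698, 0.3739], 'contact_force': [0.1165, -0.6964, 6.3059], 'grip_width': -0.0019, 'gripper_force': 2.5645}
top [([0, 0, 12, 7, 35], [165.7, 137.6])]
scene [([4, 0, 19, 13, 77], [247.8, 230.5]), ([23, 8, 5, 10, 21], [259.5, 237.9]), ([10, 13, 9, 17, 46], [249.1, 244.6]), ([0, 22, 12, 8, 44], [241.6, 250.9])]
```

```bash
python3 -c "
from lever import *
p=cam('scene');st();save(p,'g1.png',(190,190,310,310),5)"
```

```text
{'time_s': 45.2667, 'position': [0.6335, 0.2402, 0.126], 'ee_rot': [2.3138, 2.121, 0.0079], 'joint_positions': [0.287, 0.3965, 1.3696, -0.0003, 1.3698, 0.3739], 'contact_force': [0.3596, 0.0542, 6.2524], 'grip_width': -0.0027, 'gripper_force': 2.3429}
```

View pics/g1.png

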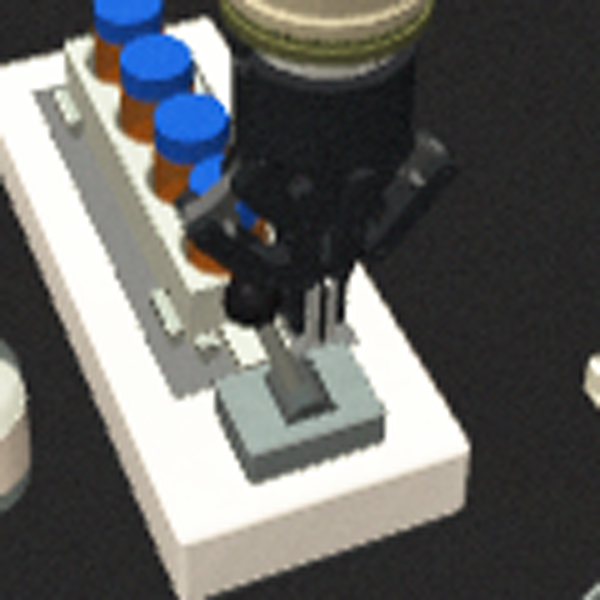

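Lever has swung over towards +x (ball now at (248,303), stick leaning left of the fingers). Push on gently to its stop.

```bash
python3 -m inch '[[0,0.02,-0.03,0,0,0,0],[0,0.04,-0.03,0,0,0,0],[0,0.05,-0.03,0,0,0,0],[0,0.05,-0.03,0,0,0,0]]'
python3 -m inch '[[0,0.02,0,0,0,0,0],[0,0.04,0,0,0,0,0],[0,0.05,0,0,0,0,0],[0,0.05,0,0,0,0,0]]'
python3 -c "
from lever import *
st();ball()"
```

```text
time_s: 45.6
position: [0.642, 0.2393, 0.1284]
ee_rot: [2.315, 2.123, 0.001]
contact_force: [0.1, -0.4, -0.3]
grip_width: 0.002
gripper_force: 0.0
time_s: 45.93
position: [0.6506, 0.2387, 0.1272]
ee_rot: [-2.314, -2.123, 0.004]
contact_force: [-3.6, -0.2, 1.1]
grip_width: 0.003
gripper_force: 2.1
{'time_s': 45.9333, 'position': [0.6506, 0.2387, 0.1272], 'ee_rot': [-2.3136, -2.1229, 0.0036], 'joint_positions': [0.2775, 0.4441, 1.3062, 0.0004, 1.394, 0.3634], 'contact_force': [-3.6053, -0.182, 1.1478], 'grip_width': 0.0026, 'gripper_force': 2.1219}
top []
scene [([0, 0, 16, 14, 67], [243.2, 232.1]), ([18, 0, 8, 8, 20], [256.6, 229.2]), ([14, 11, 5, 10, 16], [251.4, 241.4]), ([0, 16, 13, 17, 63], [240.1, 248.7])]
```

```bash
python3 -m inch '[[0,0.02,0,0,0,0,0],[0,0.035,0,0,0,0,0],[0,0.035,0,0,0,0,0],[0,0.035,0,0,0,0,0]]'
python3 -m inch '[[0,0.015,0,0,0,0,0],[0,0.03,0,0,0,0,0],[0,0.03,0,0,0,0,0],[0,0.03,0,0,0,0,0]]'
python3 -c "
from lever import *
st()"
```

```text
time_s: 46.37
position: [0.6516, 0.2387, 0.1269]
ee_rot: [-2.307, -2.12, 0.019]
contact_force: [-36.8, -2.7, 16.5]
grip_width: -0.001
gripper_force: 19.0
time_s: 46.7
position: [0.6522, 0.2387, 0.1267]
ee_rot: [-2.3, -2.117, 0.033]
contact_force: [-66.1, -5.7, 32.5]
grip_width: 0.002
gripper_force: 34.3
{'time_s': 46.7, 'position': [0.6522, 0.2387, 0.1267], 'ee_rot': [-2.3, -2.1168, 0.0331], 'joint_positions': [0.2748, 0.4706, 1.2727, 0.0044, 1.4242, 0.357], 'contact_force': [-66.105, -5.6972, 32.4925], 'grip_width': 0.0019, 'gripper_force': 34.2853}
```

At the hard stop. Back off at once, rise and retreat.

```bash
python3 -m inch '[[0,-0.08,0,0,0,0,0],[0,-0.2,0,0,0,0,0],[0,-0.35,0,0,0,0,0],[0,-0.45,0,0,0,0,0],[0,-0.45,0,0,0,0,0],[0,-0.45,-0.2,0,0,0,0],[0,-0.45,-0.5,0,0,0,0],[0,-0.45,-0.5,0,0,0,0],[0,-0.45,-0.5,0,0,0,0]]'
python3 -m inch '[[0,-0.2,0,0,0,0,0],[0,-0.4,0,0,0,0,0],[0,-0.6,0,0,0,0,0],[0,-0.7,0,0,0,0,0],[0,-0.7,0,0,0,0,0],[0,-0.7,0,0,0,0,0],[0,-0.7,0,0,0,0,0]]'
python3 - <<'E'
from vials import *
st();p=cam("top");q=cam("scene");vials(p)
f=cv2.resize(p["frame"][90:270,80:340],None,fx=2.1,fy=2.1,interpolation=cv2.INTER_CUBIC)
g=cv2.resize(q["frame"][170:300,180:300],None,fx=2.0,fy=2.0,interpolation=cv2.INTER_CUBIC)
h=max(f.shape[0],g.shape[0]);o=np.zeros((h,f.shape[1]+g.shape[1],3),np.uint8)
o[:f.shape[0],:f.shape[1]]=f;o[:g.shape[0],f.shape[1]:]=g;cv2.imwrite("pics/z.png",o[:,:,::-1])
E
```

```text
time_s: 47.45
position: [0.5787, 0.2464, 0.236]
ee_rot: [2.311, 2.12, 0.018]
contact_force: [1.6, 0.7, 1.1]
grip_width: -0.005
gripper_force: 0.0
time_s: 48.03
position: [0.4362, 0.2574, 0.2282]
ee_rot: [2.314, 2.123, 0.002]
contact_force: [0.5, -0.5, 1.4]
grip_width: -0.001
gripper_force: 0.0
{'time_s': 48.0333, 'position': [0.4362, 0.2574, 0.2282], 'ee_rot': [2.3144, 2.1233, 0.0019], 'joint_positions': [0.4322, -0.1246, 1.7493, -0.0004, 1.5154, 0.5183], 'contact_force': [0.5224, -0.4596, 1.3607], 'grip_width': -0.001, 'gripper_force': 0.0}
[204, 89, 9, 9, 66] [207.8  93. ] z.07 [0.7987 0.157  0.07  ] z.142 [0.7678 0.1479 0.142 ]
[201, 133, 14, 13, 137] [207.3 138.8] z.07 [0.6537 0.1577 0.07  ] z.142 [0.632  0.1485 0.142 ]
[219, 134, 14, 13, 138] [225.4 139.9] z.07 [0.6493 0.1032 0.07  ] z.142 [0.6278 0.0975 0.142 ]
[238, 135, 13, 13, 138] [244. 141.] z.07 [0.645  0.0477 0.07  ] z.142 [0.6238 0.0455 0.142 ]
[256, 136, 13, 14, 136] [262.1 142.7] z.07 [ 0.6389 -0.0062  0.07  ] z.142 [ 0.6181 -0.005   0.142 ]
```

View pics/z.png

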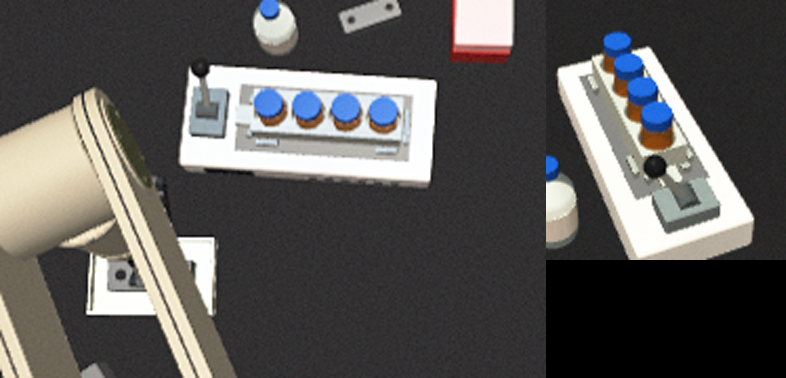

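The lever is fully on the +x side (ball at (200,67)), the vials and block are seated, the insert is in the tray, and the robot is clear. Handing in.

```bash
python3 -c "
from cell import env
print(env.finish_job())"
```

```text
the job is handed in; nothing more can be done
None
```

The job is handed in: the insert is flat in the tray, the block is home over the pin, all four vials stand in their own bores, and the run lever was then pushed to its stop on the run side; the pin reading itself was not available, so "home" rests on the camera views and the block's height when set down.

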